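Empty the tilting peg feeder into the twist-cap pot

TASK

Gather every loose oak peg into the round pot on the bench: twist the pot's captive cap anticlockwise until its top is fully open, put in the peg that lies on the bench, and bring out the two or three pegs inside the tilting feeder tube by pressing its mouth end down so that they slide out against the stop, letting it swing back level and drawing the front peg out by its exposed end, again and again until the tube is empty. When all the pegs are in the pot, twist the cap clockwise until it is fully shut; leave the other things on the bench alone.

Things in the scene. Friction and masses are not known exactly. Their poses are not given: they have to be found in the camera images.
- feeder: peg feeder fixed to the bench: plywood base 60 x 255 x 10 mm and two steel cheeks (outer faces 42 mm apart, 102 mm high) that carry a square feed tube on a pivot. Origin: on the bench top under the pivot, which lies 90 mm above it along the feeder's x. The tube's mouth points along the feeder's -y.
- feed_tube (a joint): tilt of the feed tube, rad: 0 level (axis 90 mm above the bench), 0.5 mouth fully down against its limit. A spring holds it at 0 and brings it back within about a second when let go; about 5 N on the press pad, pressed slowly, tips it fully. The pegs slide reliably from about 0.4 rad on, in under a second.
- feed_pad (a point): middle of the ribbed rubber press pad (24 x 28 mm) on top of the feed tube, 78 mm from the pivot towards the mouth, 21 mm above the tube's axis; it moves with the tube, sinking about 40 mm when tipped fully. Press it straight down from above.
- feed_mouth (a point): centre of the open mouth, on the tube's axis, 100 mm from the pivot; the tube's -y points out of it. Aluminium tube, 26 x 26 mm outside, 21 x 21 mm smooth bore, closed back end 120 mm behind the pivot, 8 mm sight slot along the top. It holds two or three pegs in single file, at first all at least 20 mm inside the mouth.
- feed_stop (a point): point of the fixed stop plate (32 mm wide, top edge 37 mm above the bench) that the front peg meets when the tube is fully down: 36 mm of it then shows beyond the mouth. It stays out when the tube swings back level, held by friction only, well above the stop, and can be drawn straight out along the tube.
- pot: round grey pot fixed to the bench, 158 mm across, 80 mm high, inner radius 75 mm, floor 5 mm up. Origin: on the bench under its centre, z up. Half of its top (the side of its +x) is closed by a fixed deck, the other half (the side of its -x) is open when the cap is turned away.
- pot_opening (a point): middle of the open half of the pot's top, 48 mm from the pot's axis along the pot's -x, 88 mm above the bench (just above the cap's plate). A peg let go here, lying along the pot's y, drops in.
- pot_cap (a joint): turn of the captive cap, rad: 0 fully shut, its half-round plate covers the open half of the pot; it grows anticlockwise seen from above to 3.14 fully open, plate over the fixed deck. It turns against slight friction (0.1 N m) and stays where it is left; at the start 0 to 0.3.
- cap_grip (a point): centre of the cap's grip bar, on the pot's axis 100 mm above the bench. The upright bar is 11 mm thick (along the cap's x), 60 mm long (along the cap's y), and its top is 112 mm above the bench, 26 mm above the cap's plate. Its rotation turns with the cap.
- peg1_mid (a point): square oak peg, 16 x 16 mm in section and 60 mm long, about 25 g; this point is its centre, its own y axis runs along its length. At the start it lies in the feed tube, along it, or is absent.
- peg2_mid (a point): square oak peg, 16 x 16 mm in section and 60 mm long, about 25 g; this point is its centre, its own y axis runs along its length. At the start it lies in the feed tube, along it, or is absent.
- peg3_mid (a point): square oak peg, 16 x 16 mm in section and 60 mm long, about 25 g; this point is its centre, its own y axis runs along its length. At the start it lies in the feed tube, along it, or is absent.
- peg4_mid (a point): square oak peg, 16 x 16 mm in section and 60 mm long, about 25 g; this point is its centre, its own y axis runs along its length. At the start it lies on the bench, in front of the feeder, at any angle.
- screw_jar_2: bystander: jar of brass screws with a white lid, 60 mm across, 81 mm high, beyond the pot; origin under its centre. To be left alone.
- tape_measure: bystander: yellow tape measure, 65 x 81 x 33 mm, beyond the pot, to the right of the jar; origin under its centre. To be left alone.
- screw_box_1: bystander: small carton, 55 x 85 x 45 mm, at the front left; origin under its centre. To be left alone.
Mind the look-alikes: they are no part of the job. Leave any pink look-alike of the part that bears peg4_mid alone.

How it is judged:
On the way, in this order (a step that is already met when the one before it is completed fails the run):
1. the pot's cap has been twisted open (value of joint pot_cap above 2.7 rad), for 0.2 s.
2. every peg is in the pot (horizontal distance between each of peg1_mid, peg2_mid, peg3_mid, peg4_mid and pot below 0.072 m and height (world z) of each of peg1_mid, peg2_mid, peg3_mid, peg4_mid below 0.068 m), for 0.2 s.
At the end, for the whole second after the job is handed in: every peg that is present lies at rest inside the pot (centre within 72 mm of the pot's axis and below 68 mm), the cap is twisted shut to within 0.15 rad, and the feed tube has swung back level (within 0.05 rad) (all of step 2 and value of joint pot_cap below 0.15 rad and value of joint feed_tube below 0.05 rad and linear speed of each of peg1, peg2, peg3, peg4 below 0.03 m/s); the robot touches nothing.
It fails at once if a bystander (screw jar, tape measure or small carton) is shoved more than 40 mm or knocked over (distance of any of screw_jar_2, tape_measure, screw_box_1 from where it was at the start of the episode above 0.04 m or angle between any of screw_jar_2, screw_box_1's own z axis and vertical above 0.6 rad).
Of peg1, peg2, peg3 only 2 to 3 are there at a start; the rules pass over those that are not, and their reading is None.
At some moment in a run one of peg4 may be knocked a few centimetres aside while the robot is not near it.
Once in a run the grip may slacken for a moment while it holds something.
It also fails if it takes over 210 s, if anything falls off the work surface, if the arm or the gripper's body presses on something with over 40 N, if the wrist force passes 120 N, or if a joint passes its speed limit or range.

ROBOT

A 7-joint arm with a two-finger parallel gripper is mounted at the origin on a cart in front of the work surface, level with it; the furniture and walls round the work are solid. World frame = base frame: x ahead of the robot, y to its left, z up, the work surface at z = 0. Lengths are in m, angles in rad, forces in N, time in s.
With the tool pointing down it reaches from about 0.425 to 0.875 m from the base axis. Payload 4.7 kg.
Tool frame: the origin (TCP) lies on the centre line of the jaws, within the pads' length; the fingertips stand ahead of it and the grasp point (between the pads) lies 2 mm behind it (nose_length is the z of the fingertips in the tool frame, in m); z points along the fingers, y is the line along which they close (so a half turn about z gives the same grasp; the last joint's range is limited). The gripper opens to 87 mm and grips with 3 to 60 N. Pads are 19 mm wide; open, the fingers measure 117 mm over their backs; the gripper's body (75 mm by 190 mm) begins 51 mm behind the grasp point.
Start: joints at [1.252, 0.321, -0.07, 1.45, 0.023, 1.371, -0.057], TCP at [0.212, -0.614, 0.24] pointing down, gripper open.
Joint ranges: [-2.86, 2.86], [-0.3, 2.09], [-1.38, 1.24], [0.06, 2.45], [-1.56, 4.7], [0.09, 2.05], [-2.69, 2.69]. Speed limits (rad/s): [2.57, 2.57, 3.14, 3.14, 3.14, 3.14, 3.14].

INTERFACE

Orientations are given as a rotation vector (axis times angle).
In Python, from bench import * gives the robot as it stands.
- The arm moves only by the tool send_rows, never from a script. Its arguments are lists of equal length, an entry for each row: "xyz": the shift along the tool's x, y, z in mm, a list of three; "dr": the turn, a rotation vector about the tool's x, y, z in rad, a list of three. A call has exactly 10 rows; each row is the pose to reach, as a shift and turn from the pose commanded when the call began, along the tool's axes at that moment; what a row does not reach only later rows make up. A row lasts 1/12 s, in which the tool goes at most 41.7 mm and 7.16 degrees, less where a joint would pass 70% of its speed; a pose out of reach is approached as far as the arm can. A call with a gripper value outside its range is refused whole. "jaw" is the finger opening in mm, from 0 to 87, set as the call begins (left out, the last holds). The fingers move at their own pace and stop on an object; "grip_force" is the grip in N (left out, the last holds). Time passes only in rows, so rows that repeat a pose let the fingers close, or fill a call up. It gives the time, the measured TCP pose, the force, the opening and the grip force at its end, in the units of the state.
- get_state(): the state, without advancing time (a new reading comes with each control period).
- get_image(name): name is "scene" or "top"; returns the picture (400x640x3 uint8, red, green, blue); there is no depth.
- calibration(name): a dict with "vfov" (degrees; the focal length in pixels is half the picture's height over the tangent of half this angle, whatever the lens; pixels are square), "cx", "cy" (the principal point, pixels), "k1" (the pictures are not rectified: a ray, as slopes to the right and down, at radius r is drawn at 1 + k1 r^2 times it, then the intrinsics apply), "rvec" (rotation vector, rad) and "tvec" (3), from world to camera coordinates, as OpenCV has them. Camera axes: x right, y down, z forward; pixel columns grow to the right and rows downward; lengths in m; the calibration is good to about 2 mm. A picture is of the moment at which its call begins. calibration takes no time and is no camera call.
- close_job(): hands the job in; it is judged then, once.
The state is a dict: "time": time; "joint_positions": joint angles; "qd": joint speeds; "joint_torque": joint torques, N m; "position": TCP position; "tool_rot": TCP orientation; "ft_force": force on the tool from outside, world axes, zero at the start; "torque": the same for the moment, N m; "grip_width": opening from 0.0 (shut) to 1.0 (fully open); "grip_force": force on a finger pad.
Only numpy, scipy, OpenCV 4.12 (cv2) and the standard library are available. Lean on these libraries where they do the work, as an engineer would, in place of code of your own. Each camera call takes 0.05 s, during which the arm holds its last target. There are 200 camera calls.

## Working session

There is one attempt and no reset: what is moved stays moved. The work goes in short steps, Python scripts to look and compute and a tool call to move; the robot and the scene stay as the last step left them, time stands still between calls to the robot, and variables do not carry over. Pictures are saved under pics/ and viewed, at most 14 in all, crops included, and the job is handed in when it is done.

Besides the shell and the picture viewer there is one more tool, called after ">>>" as name(argument=value, ...), one argument or row to a line, values as JSON. send_rows: Moves the arm, as the interface text tells. Its arguments: {"type":"object","properties":{"xyz":{"type":"array"},"dr":{"type":"array"},"jaw":{"type":"number"},"grip_force":{"type":"number"}},"required":["xyz","dr"]}

```bash
ls; mkdir -p pics; python3 - <<'E'
from bench import *
import cv2
for n in("scene","top"):
    cv2.imwrite(f"pics/{n}0.png",get_image(n)[:,:,::-1]); print(n,calibration(n))
print(get_state())
E
```

```text
pics
scene {'vfov': 48.55477124376197, 'cx': 316.9675351320285, 'cy': 194.6533712173079, 'k1': -0.1247937577889159, 'rvec': array([ 1.06954157, -2.33251951,  1.08508554]), 'tvec': array([0.32572962, 0.31135564, 0.84050982])}
top {'vfov': 49.26032558273201, 'cx': 320.0675030473348, 'cy': 192.74353692120818, 'k1': -0.05414236651629022, 'rvec': array([ 2.2244648 , -2.18283706,  0.05866883]), 'tvec': array([-0.01769951,  0.50871168,  1.14507956])}
{'time': 0.1, 'joint_positions': array([ 1.25211408,  0.32173363, -0.07009471,  1.45155683,  0.02261501,
        1.37081094, -0.05690978]), 'qd': array([ 0.001182  , -0.0012667 , -0.0005316 , -0.00384914,  0.00286016,
       -0.00084282,  0.00123019]), 'joint_torque': array([-1.27030384e-03, -4.92573810e+01, -4.05707778e-01, -3.13400137e+01,
       -6.39214274e-02,  3.94879316e-02,  5.62568607e-05]), 'position': array([ 0.21213999, -0.61390774,  0.23857892]), 'tool_rot': array([-3.09654174e+00, -5.20094015e-01,  6.10890323e-04]), 'ft_force': array([ 0.13374904, -0.14518423, -0.04727096]), 'torque': array([ 0.02935746, -0.03637678, -0.02364258]), 'grip_force': 0.0, 'grip_width': 0.9984498006876567}
```

View pics/scene0.png

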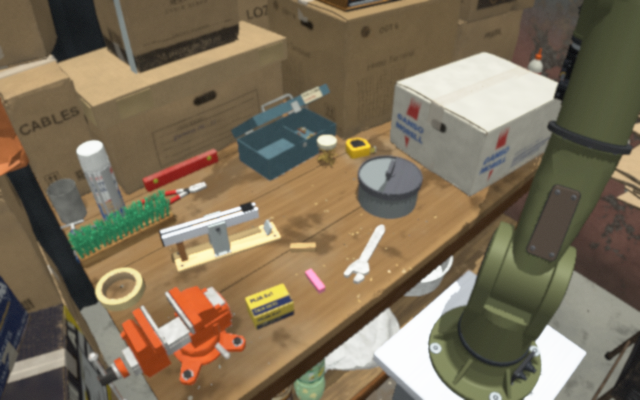

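View pics/top0.png

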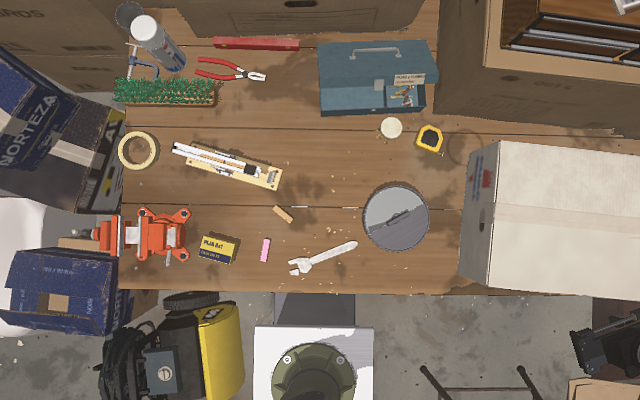

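Candidates for peg4 (top view): the oak peg at (283,214) and the pink look-alike at (265,250), so I choose the oak one. The feeder is at (228,165) and the pot at (396,218). I'll check with a close crop.

```bash
cat > h.py <<'E'
from bench import *
import numpy as np, cv2
from scipy.spatial.transform import Rotation as R
def cam(n):
    c=calibration(n); f=200/np.tan(np.radians(c["vfov"]/2))
    return c,f,cv2.Rodrigues(c["rvec"])[0],np.array(c["tvec"])
def ray(n,uv):
    c,f,Rm,t=cam(n); d=np.array([(uv[0]-c["cx"])/f,(uv[1]-c["cy"])/f]); s=d.copy()
    for _ in range(20): s=d/(1+c["k1"]*(s@s))
    return -Rm.T@t, Rm.T@np.array([s[0],s[1],1.])
def onz(n,uv,z):
    o,d=ray(n,uv); return o+d*(z-o[2])/d[2]
def proj(n,p):
    c,f,Rm,t=cam(n); q=Rm@np.array(p)+t; s=q[:2]/q[2]; s=s*(1+c["k1"]*(s@s))
    return s*f+[c["cx"],c["cy"]]
def tri(uvt,uvs):
    o1,d1=ray("top",uvt); o2,d2=ray("scene",uvs)
    k=np.linalg.lstsq(np.c_[d1,-d2],o2-o1,rcond=None)[0]
    a,b=o1+k[0]*d1,o2+k[1]*d2
    return (a+b)/2,np.linalg.norm(a-b)
def grab(n,name=None):
    im=get_image(n)
    if name: cv2.imwrite(f"pics/{name}.png",im[:,:,::-1])
    return im
def show(im,x,y,w,h,k,name):
    cv2.imwrite(f"pics/{name}.png",cv2.resize(im[y:y+h,x:x+w,::-1],None,fx=k,fy=k,interpolation=cv2.INTER_CUBIC))
E
python3 - <<'E'
from h import *
t=cv2.imread("pics/top0.png")[:,:,::-1]; s=cv2.imread("pics/scene0.png")[:,:,::-1]
a=cv2.resize(t[130:260,160:310],None,fx=5,fy=4.6)[:598]
show(t,160,130,155,130,4,"c_top1")
b=np.hstack([cv2.resize(t[175:260,350:440],None,fx=4,fy=4),cv2.resize(s[145:230,345:440],None,fx=4,fy=4)])
cv2.imwrite("pics/c_pot.png",b[:,:,::-1])
show(s,150,195,180,110,4,"c_sc1")
E
```

```text
(no output)
```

View pics/c_top1.png

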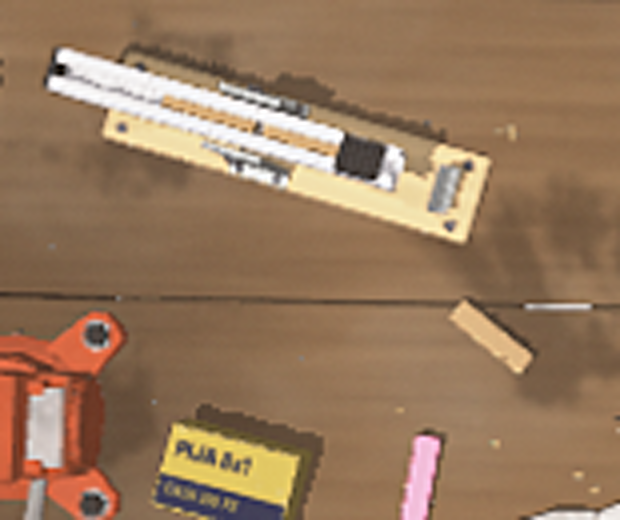

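View pics/c_pot.png

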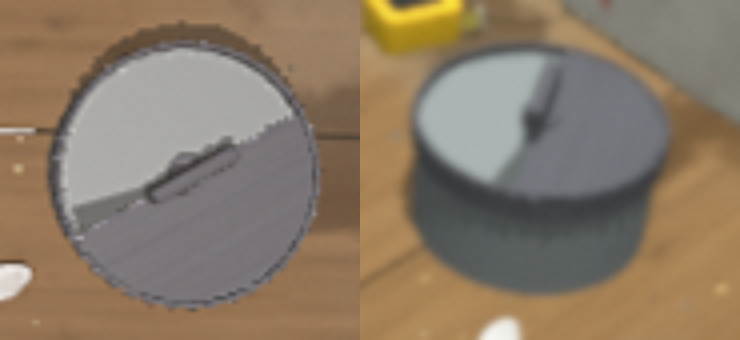

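View pics/c_sc1.png

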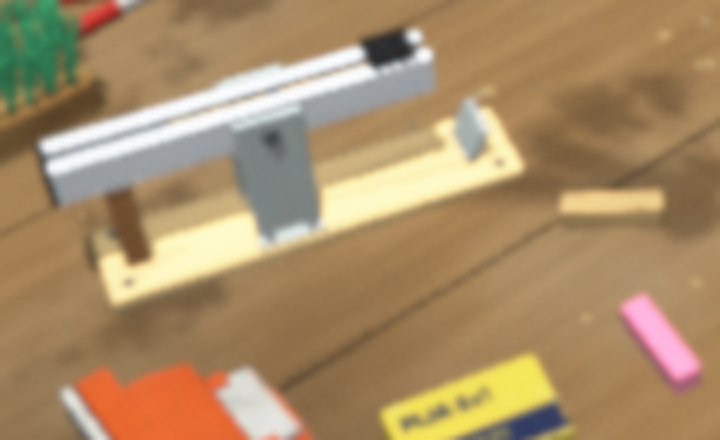

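The close crop shows the oak peg at (283,214), clearly unlike the pink bar. The feeder mouth points right in the image, with the pad at about (250,169). The dark half of the pot is the cap's plate, turned slightly anticlockwise of the light deck's edge, so the opening is on the lower side. Next I measure these points.

```bash
python3 - <<'E'
from h import *
np.set_printoptions(precision=4,suppress=True)
t=cv2.imread("pics/top0.png"); s=cv2.imread("pics/scene0.png")
T=lambda x,y:(160+x/4-.4,130+y/4-.4); S=lambda x,y:(150+x/4-.4,195+y/4-.4)
for nm,a,b in [("mouthL far",(405,150),(422,32)),("mouth near",(392,188),(436,62)),("back far",(62,45),(40,143)),("back near",(48,88),(50,170)),
  ("baseR far",(492,155),(493,107)),("baseR near",(465,243),(523,168)),("stop",(446,188),(470,108))]:
    print(nm,*tri(T(*a),S(*b)))
P=lambda x,y:(350+x/4-.4,175+y/4-.4);Q=lambda x,y:(345+(x-360)/4-.4,145+y/4-.4)
for nm,a,b in [("bar L",(150,188),(528,128)),("bar R",(233,143),(555,62))]: print(nm,*tri(P(*a),Q(*b)))
# oak peg
cs=[]
for im,(x,y,w,h) in((t,(270,200,28,28)),(s,(285,238,35,14))):
    c=im[y:y+h,x:x+w]; hsv=cv2.cvtColor(c,cv2.COLOR_BGR2HSV)
    m=((hsv[...,2]>165)&(hsv[...,1]>70)).astype(np.uint8)
    n,l,st,ce=cv2.connectedComponentsWithStats(m); k=1+np.argmax(st[1:,4]); m=(l==k).astype(np.uint8)
    q=cv2.findContours(m,0,2)[0][0]; r=cv2.minAreaRect(q); print("peg",ce[k]+[x,y],st[k],r); cs.append((ce[k]+[x,y],cv2.boxPoints(r)+[x,y]))
print(tri(cs[0][0],cs[1][0])); 
for b in cs[0][1]: print(onz("top",b,.016))
# pot rim by ellipse fit: grey in top
hsv=cv2.cvtColor(t,cv2.COLOR_BGR2HSV)[175:265,350:445]
m=(hsv[...,1]<60).astype(np.uint8); m=cv2.morphologyEx(m,cv2.MORPH_OPEN,np.ones((3,3)))
q=max(cv2.findContours(m,0,1)[0],key=cv2.contourArea); e=cv2.fitEllipse(cv2.convexHull(q)); print("ell",e)
c=np.array(e[0])+[350,175]; print("pot c",onz("top",c,.08), onz("top",c+[e[1][0]/2,0],.08))
hs=cv2.cvtColor(s,cv2.COLOR_BGR2HSV)
# deck edge & plate edge
print("deck edge ctr..", [onz("top",P(*p),.083) for p in((75,207),(80,235),(297,119))])
E
```

```text
mouthL far [0.5642 0.1378 0.0993] 0.0036162879590776625
mouth near [0.5406 0.1452 0.0962] 0.0045943598254778815
back far [0.626  0.3523 0.0989] 0.0022410001138923755
back near [0.5985 0.3585 0.1031] 0.0024851345669791676
baseR far [0.5705 0.0907 0.0053] 0.006104806787900516
baseR near [0.5124 0.1086 0.0067] 0.0026612729031806
stop [0.5469 0.1194 0.039 ] 0.000855479475067209
bar L [ 0.4358 -0.1754  0.0928] 0.004401151021017468
bar R [ 0.4626 -0.2253  0.1062] 0.009222139593946212
peg [282.035  213.6643] [  2   5  21  18 143] ((12.134145736694336, 13.707317352294922), (22.957542419433594, 6.246950626373291), 38.65980911254883)
peg [301.1061 245.2011] [  0   4  31   9 179] ((14.8780517578125, 7.097560882568359), (7.190257549285889, 30.493621826171875), 85.03025817871094)
(array([0.4516, 0.0912, 0.013 ]), np.float64(0.0003871455690177629))
[0.4635 0.1198 0.016 ]
[0.4765 0.1098 0.016 ]
[0.4397 0.0618 0.016 ]
[0.4267 0.0718 0.016 ]
ell ((46.04208755493164, 43.14723205566406), (66.80963897705078, 67.69234466552734), 107.65254974365234)
pot c [ 0.4461 -0.1982  0.08  ] [ 0.4476 -0.2823  0.08  ]
deck edge ctr.. [array([ 0.4246, -0.1289,  0.083 ]), array([ 0.4073, -0.1322,  0.083 ]), array([ 0.4817, -0.2671,  0.083 ])]
```

```bash
cat >> h.py <<'E'
def tool():
    st=get_state(); return np.array(st["position"]),R.from_rotvec(st["tool_rot"])
def down(yaw): # tool y at world yaw (deg), z down
    c,s=np.cos(np.radians(yaw)),np.sin(np.radians(yaw))
    y=np.array([c,s,0]); z=np.array([0,0,-1.]); x=np.cross(y,z)
    return R.from_matrix(np.c_[x,y,z])
def plan(targets,start=None):
    p,r=start or tool()
    for tp,yaw in targets:
        tr=r if yaw is None else down(yaw) if np.isscalar(yaw) else yaw
        print("xyz",np.round(r.inv().apply(np.array(tp)-p)*1e3,1),"dr",np.round((r.inv()*tr).as_rotvec(),3))
        p,r=np.array(tp),tr
E
python3 - <<'E'
from h import *
import bench
print([k for k in dir(bench) if not k.startswith('_')], getattr(bench,'nose_length',None))
print("box base corner",onz("scene",(473,190),0), "top corners",tri((499,141),(484,56)),tri((460,283),(475,135)))
p,r=tool(); print(r.as_matrix())
print([np.degrees(np.arctan2(*r.as_matrix()[[1,0],1]))])
plan([((.212,-.614,.42),19-90+0.),((.4475,-.199,.42),29.3-180),((.4475,-.199,.2),29.3-180)])
E
```

```text
['MotionError', 'calibration', 'close_job', 'get_image', 'get_state', 'nose_length'] 0.017
box base corner [ 0.3086128 -0.4139522  0.       ] top corners (array([ 0.49799943, -0.40463447,  0.34818231]), np.float64(0.23482910637930016)) (array([ 0.30412315, -0.3180846 ,  0.22209234]), np.float64(0.01297177692136189))
[[ 9.45127076e-01  3.26702268e-01 -6.61552199e-04]
 [ 3.26702921e-01 -9.45125745e-01  1.58960540e-03]
 [-1.05922326e-04 -1.71851014e-03 -9.99998518e-01]]
[np.float64(-70.93123242101632)]
xyz [  -0.2   -0.3 -181.4] dr [-0.002  0.     0.001]
xyz [ 357.8 -315.7    0. ] dr [0.    0.    1.391]
xyz [  0.   0. 220.] dr [0. 0. 0.]
```

>>> send_rows(
  xyz=[
    [0, 0, -40],
    [0, 0, -80],
    [0, 0, -120],
    [0, 0, -160],
    [0, 0, -181],
    [25, -22, -181],
    [50, -44, -181],
    [75, -66, -181],
    [100, -88, -181],
    [125, -110, -181],
  ],
  dr=[
    [0, 0, 0],
    [0, 0, 0],
    [0, 0, 0],
    [0, 0, 0],
    [0, 0, 0],
    [0, 0, 0.1],
    [0, 0, 0.2],
    [0, 0, 0.3],
    [0, 0, 0.4],
    [0, 0, 0.5],
  ],
  jaw=60,
  grip_force=40,
)

```text
time: 0.93
position: [0.295, -0.468, 0.4201]
tool_rot: [-3.129, 0.27, 0.001]
ft_force: [1.2, 0.3, 0.4]
grip_width: 0.69
grip_force: 0.0
```

```bash
python3 - <<'E'
from h import *
s=get_state(); print(s["position"],s["joint_positions"])
plan([((.4475,-.199,.3),29.3-180),((.4475,-.199,.15),29.3-180)])
E
```

```text
[ 0.29504158 -0.46796773  0.42005354] [ 1.06149851  0.09548519 -0.11163742  1.36518917  0.01072898  1.68224696
 -0.79155261]
xyz [ 104.2 -291.1  120.1] dr [-0.     0.001  0.887]
xyz [  0.   0. 150.] dr [0. 0. 0.]
```

>>> send_rows(
  xyz=[
    [12, -33, 0],
    [24, -66, 0],
    [36, -99, 0],
    [48, -132, 0],
    [60, -165, 0],
    [72, -198, 10],
    [84, -231, 30],
    [94, -264, 60],
    [104, -291, 90],
    [104, -291, 120],
  ],
  dr=[
    [0, 0, 0.1],
    [0, 0, 0.2],
    [0, 0, 0.3],
    [0, 0, 0.4],
    [0, 0, 0.5],
    [0, 0, 0.6],
    [0, 0, 0.7],
    [0, 0, 0.8],
    [0, 0, 0.887],
    [0, 0, 0.887],
  ],
)

```text
time: 1.77
position: [0.4485, -0.1935, 0.3001]
tool_rot: [-2.717, 1.572, -0.003]
ft_force: [1.0, 0.1, 0.2]
grip_width: 0.686
grip_force: 0.0
```

>>> send_rows(
  xyz=[
    [0, 0, 30],
    [0, 0, 60],
    [0, 0, 90],
    [0, 0, 120],
    [0, 0, 140],
    [0, 0, 140],
    [0, 0, 140],
    [0, 0, 140],
    [0, 0, 140],
    [0, 0, 140],
  ],
  dr=[
    [0, 0, 0],
    [0, 0, 0],
    [0, 0, 0],
    [0, 0, 0],
    [0, 0, 0],
    [0, 0, 0],
    [0, 0, 0],
    [0, 0, 0],
    [0, 0, 0],
    [0, 0, 0],
  ],
)

```text
time: 2.6
position: [0.4466, -0.2004, 0.1623]
tool_rot: [2.715, -1.58, 0.005]
ft_force: [0.8, -0.1, 1.4]
grip_width: 0.689
grip_force: 0.0
```

```bash
python3 - <<'E'
from h import *
s=get_state(); print(s["position"],s["joint_positions"])
plan([((.4475,-.199,.108),29.3-180)])
t=grab("top"); b=grab("scene")
cv2.imwrite("pics/c1.png",np.hstack([cv2.resize(t[165:265,340:440],None,fx=4,fy=4),cv2.resize(b[130:230,345:445],None,fx=4,fy=4)])[:,:,::-1])
E
```

```text
[ 0.44655905 -0.20042718  0.16227416] [ 0.77397894  0.05207495 -0.41598279  1.92890888  0.02358578  1.16209056
 -2.27594092]
xyz [-0.9 -1.4 54.3] dr [-0.001 -0.003  0.005]
```

View pics/c1.png

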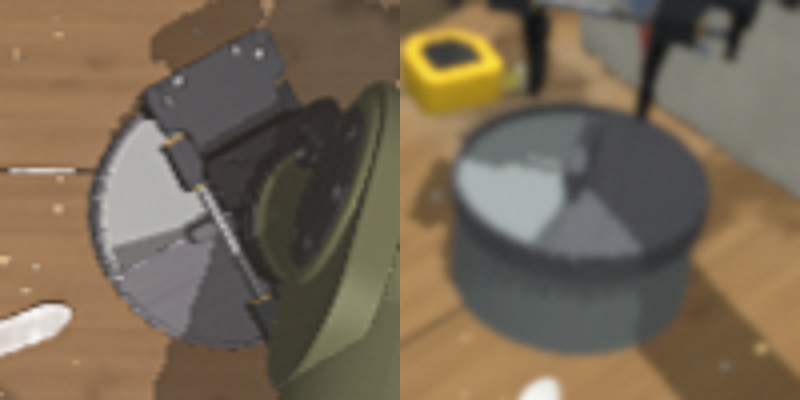

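The picture shows the fingers straddling the grip bar squarely, so I'll go down and close.

>>> send_rows(
  xyz=[
    [0, 0, 10],
    [0, 0, 20],
    [0, 0, 30],
    [-1, -1, 38],
    [-1, -1, 45],
    [-1, -1, 50],
    [-1, -1, 54],
    [-1, -1, 54],
    [-1, -1, 54],
    [-1, -1, 54],
  ],
  dr=[
    [0, 0, 0],
    [0, 0, 0],
    [0, 0, 0],
    [0, 0, 0],
    [0, 0, 0],
    [0, 0, 0],
    [0, 0, 0],
    [0, 0, 0],
    [0, 0, 0],
    [0, 0, 0],
  ],
)

```text
time: 3.53
position: [0.4462, -0.1987, 0.1069]
tool_rot: [-2.715, 1.58, -0.001]
ft_force: [0.0, 0.1, 0.3]
grip_width: 0.691
grip_force: 0.0
```

>>> send_rows(
  xyz=[
    [0, 0, 0],
    [0, 0, 0],
    [0, 0, 0],
    [0, 0, 0],
    [0, 0, 0],
    [0, 0, 0],
    [0, 0, 0],
    [0, 0, 0],
    [0, 0, 0],
    [0, 0, 0],
  ],
  dr=[
    [0, 0, 0],
    [0, 0, 0],
    [0, 0, 0],
    [0, 0, 0],
    [0, 0, 0],
    [0, 0, 0],
    [0, 0, 0],
    [0, 0, 0],
    [0, 0, 0],
    [0, 0, 0],
  ],
  jaw=0,
  grip_force=40,
)

```text
time: 4.37
position: [0.4446, -0.1993, 0.1065]
tool_rot: [2.713, -1.58, -0.003]
ft_force: [-5.1, -1.3, 3.2]
grip_width: 0.126
grip_force: 40.1
```

```bash
python3 - <<'E'
from h import *
s=get_state(); print({k:np.round(s[k],3) for k in s})
E
```

```text
{'time': np.float64(4.367), 'joint_positions': array([ 0.764,  0.113, -0.418,  1.99 ,  0.055,  1.051, -2.304]), 'qd': array([ 0.003, -0.001, -0.   , -0.001, -0.001, -0.002,  0.001]), 'joint_torque': array([ -1.628, -30.653,  -2.809, -28.52 ,  -0.927,  -1.436,  -0.08 ]), 'position': array([ 0.445, -0.199,  0.106]), 'tool_rot': array([ 2.713, -1.58 , -0.003]), 'ft_force': array([-5.122, -1.283,  3.242]), 'torque': array([-0.226,  1.017,  0.073]), 'grip_force': np.float64(40.116), 'grip_width': np.float64(0.126)}
```

>>> send_rows(
  xyz=[
    [0, 1, 0],
    [0, 2, 0],
    [0, 2, 0],
    [0, 2, 0],
    [0, 2, 0],
    [0, 2, 0],
    [0, 2, 0],
    [0, 2, 0],
    [0, 2, 0],
    [0, 2, 0],
  ],
  dr=[
    [0, 0, -0.05],
    [0, 0, -0.15],
    [0, 0, -0.25],
    [0, 0, -0.35],
    [0, 0, -0.45],
    [0, 0, -0.55],
    [0, 0, -0.65],
    [0, 0, -0.75],
    [0, 0, -0.85],
    [0, 0, -0.95],
  ],
)

```text
time: 5.2
position: [0.4443, -0.1997, 0.1065]
tool_rot: [3.137, -0.157, 0.001]
ft_force: [-0.8, -1.0, 0.2]
grip_width: 0.125
grip_force: 40.0
```

>>> send_rows(
  xyz=[
    [0, 0, 0],
    [0, 0, 0],
    [0, 0, 0],
    [0, 0, 0],
    [0, 0, 0],
    [0, 0, 0],
    [0, 0, 0],
    [0, 0, 0],
    [0, 0, 0],
    [0, 0, 0],
  ],
  dr=[
    [0, 0, -0.1],
    [0, 0, -0.2],
    [0, 0, -0.3],
    [0, 0, -0.4],
    [0, 0, -0.5],
    [0, 0, -0.6],
    [0, 0, -0.7],
    [0, 0, -0.8],
    [0, 0, -0.9],
    [0, 0, -1.0],
  ],
)

```text
time: 6.03
position: [0.4445, -0.2002, 0.1065]
tool_rot: [2.828, 1.366, 0.001]
ft_force: [0.8, -2.5, -1.3]
grip_width: 0.123
grip_force: 40.0
```

>>> send_rows(
  xyz=[
    [0, 0, 0],
    [0, 0, 0],
    [0, 0, 0],
    [0, 0, 0],
    [0, 0, 0],
    [0, 0, 0],
    [0, 0, 0],
    [0, 0, 0],
    [0, 0, 0],
    [0, 0, 0],
  ],
  dr=[
    [0, 0, -0.1],
    [0, 0, -0.2],
    [0, 0, -0.3],
    [0, 0, -0.4],
    [0, 0, -0.5],
    [0, 0, -0.6],
    [0, 0, -0.7],
    [0, 0, -0.8],
    [0, 0, -0.88],
    [0, 0, -0.9],
  ],
)

```text
time: 6.87
position: [0.445, -0.2003, 0.1065]
tool_rot: [1.954, 2.457, 0.001]
ft_force: [2.4, -3.4, -3.8]
grip_width: 0.123
grip_force: 40.0
```

```bash
python3 - <<'E'
from h import *
s=get_state(); print({k:np.round(s[k],3) for k in s})
p,r=tool();print(np.degrees(np.arctan2(*r.as_matrix()[[1,0],1])))
E
```

```text
{'time': np.float64(6.867), 'joint_positions': array([ 0.948,  0.128, -0.609,  1.986,  0.085,  1.049,  0.527]), 'qd': array([ 0.014,  0.001, -0.011,  0.   ,  0.004,  0.   ,  0.145]), 'joint_torque': array([ -1.033, -30.905,  -3.204, -27.143,  -0.644,   1.176,   0.473]), 'position': array([ 0.445, -0.2  ,  0.107]), 'tool_rot': array([1.954e+00, 2.457e+00, 1.000e-03]), 'ft_force': array([ 2.352, -3.432, -3.815]), 'torque': array([-0.662, -0.632, -0.089]), 'grip_force': np.float64(39.996), 'grip_width': np.float64(0.123)}
13.001782009470736
```

>>> send_rows(
  xyz=[
    [0, 0, 0],
    [0, 0, 0],
    [0, 0, 0],
    [0, 0, -10],
    [0, 0, -30],
    [0, 0, -60],
    [0, 0, -90],
    [0, 0, -110],
    [0, 0, -110],
    [0, 0, -110],
  ],
  dr=[
    [0, 0, 0],
    [0, 0, 0],
    [0, 0, 0],
    [0, 0, 0],
    [0, 0, 0],
    [0, 0, 0],
    [0, 0, 0],
    [0, 0, 0],
    [0, 0, 0],
    [0, 0, 0],
  ],
  jaw=45,
)

```text
time: 7.7
position: [0.445, -0.1996, 0.2183]
tool_rot: [1.956, 2.454, 0.0]
ft_force: [-0.8, 0.1, 0.0]
grip_width: 0.513
grip_force: 0.0
```

```bash
python3 - <<'E'
from h import *
grab("top","t2"); b=grab("scene","s2")
plan([((.4516,.0908,.1),-37.5),((.4516,.0908,.0195),-37.5)])
E
```

```text
xyz [280.8  72.6 116.1] dr [-0.001 -0.     0.879]
xyz [ 0.   0.  80.5] dr [0. 0. 0.]
```

>>> send_rows(
  xyz=[
    [30, 7, 0],
    [65, 17, 0],
    [100, 26, 0],
    [135, 35, 10],
    [170, 44, 30],
    [205, 53, 55],
    [235, 61, 80],
    [260, 68, 100],
    [275, 72, 116],
    [281, 73, 116],
  ],
  dr=[
    [0, 0, 0.08],
    [0, 0, 0.18],
    [0, 0, 0.28],
    [0, 0, 0.38],
    [0, 0, 0.48],
    [0, 0, 0.58],
    [0, 0, 0.68],
    [0, 0, 0.78],
    [0, 0, 0.88],
    [0, 0, 0.88],
  ],
)

```text
time: 8.63
position: [0.4492, 0.0933, 0.0969]
tool_rot: [-2.815, -1.385, 0.008]
ft_force: [-0.2, -0.6, 0.1]
grip_width: 0.522
grip_force: 0.0
```

```bash
python3 - <<'E'
from h import *
t=grab("top"); b=grab("scene")
plan([((.4516,.0908,.0195),-37.5)])
cv2.imwrite("pics/c2.png",np.hstack([cv2.resize(t[160:260,250:350],None,fx=4,fy=4),cv2.resize(b[180:280,260:360],None,fx=4,fy=4)])[:,:,::-1])
E
```

```text
xyz [-0.7  2.8 78.9] dr [-0.005  0.002  0.004]
```

View pics/c2.png

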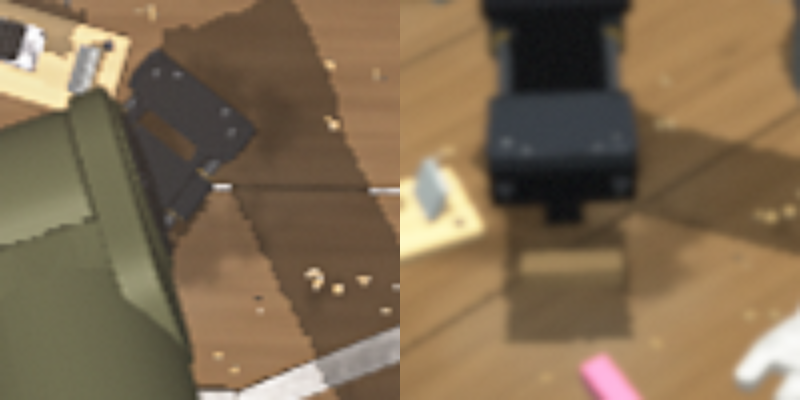

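The scene view shows the peg still at about (303,245), under the open gripper and lined up with it. Going down.

>>> send_rows(
  xyz=[
    [0, 1, 10],
    [-1, 3, 25],
    [-1, 3, 40],
    [-1, 3, 52],
    [-1, 3, 62],
    [-1, 3, 70],
    [-1, 3, 75],
    [-1, 3, 78],
    [-1, 3, 79],
    [-1, 3, 79],
  ],
  dr=[
    [0, 0, 0],
    [0, 0, 0],
    [0, 0, 0],
    [0, 0, 0],
    [0, 0, 0],
    [0, 0, 0],
    [0, 0, 0],
    [0, 0, 0],
    [0, 0, 0],
    [0, 0, 0],
  ],
)

```text
time: 9.57
position: [0.4546, 0.088, 0.0217]
tool_rot: [2.818, 1.389, 0.001]
ft_force: [-0.4, 0.4, -0.5]
grip_width: 0.517
grip_force: 0.0
```

>>> send_rows(
  xyz=[
    [0, 0, 0],
    [0, 0, 0],
    [0, 0, 0],
    [0, 0, 0],
    [0, 0, 0],
    [0, 0, 0],
    [0, 0, 0],
    [0, 0, 0],
    [0, 0, 0],
    [0, 0, 0],
  ],
  dr=[
    [0, 0, 0],
    [0, 0, 0],
    [0, 0, 0],
    [0, 0, 0],
    [0, 0, 0],
    [0, 0, 0],
    [0, 0, 0],
    [0, 0, 0],
    [0, 0, 0],
    [0, 0, 0],
  ],
  jaw=0,
  grip_force=30,
)

```text
time: 10.4
position: [0.4544, 0.088, 0.0216]
tool_rot: [2.818, 1.389, -0.0]
ft_force: [-0.6, -0.8, 2.7]
grip_width: 0.181
grip_force: 30.0
```

>>> send_rows(
  xyz=[
    [0, 0, -5],
    [0, 0, -15],
    [0, 0, -30],
    [0, 0, -55],
    [0, 0, -80],
    [0, 0, -105],
    [0, 0, -130],
    [0, 0, -150],
    [0, 0, -150],
    [0, 0, -150],
  ],
  dr=[
    [0, 0, 0],
    [0, 0, 0],
    [0, 0, 0],
    [0, 0, 0],
    [0, 0, 0],
    [0, 0, 0],
    [0, 0, 0],
    [0, 0, 0],
    [0, 0, 0],
    [0, 0, 0],
  ],
)

```text
time: 11.23
position: [0.4552, 0.0881, 0.1729]
tool_rot: [2.816, 1.388, 0.004]
ft_force: [-1.2, 0.5, -0.5]
grip_width: 0.182
grip_force: 30.0
```

```bash
python3 - <<'E'
from h import *
s=get_state(); print(s["grip_width"]*87)
c=np.array([.4445,-.1995]); th=np.radians(18.4); x=np.array([np.cos(th),np.sin(th)])
o=c-.048*x; print(o)
plan([((*o,.17),18.4),((*o,.100),18.4)])
# pot orientation check from t2 (before): deck/plate seen
t=cv2.imread("pics/t2.png")[:,:,::-1]; show(t,340,165,110,100,4,"c3")
E
```

```text
15.824358830702392
[ 0.39895395 -0.21465115]
xyz [-274.3  139.8    3.1] dr [ 0.004  0.001 -0.976]
xyz [ 0.  0. 70.] dr [0. 0. 0.]
```

View pics/c3.png

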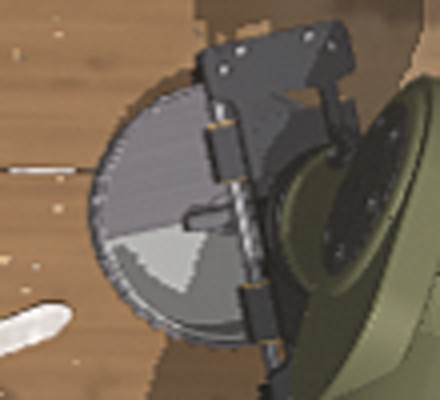

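>>> send_rows(
  xyz=[
    [-24, 12, 0],
    [-54, 28, 0],
    [-84, 43, 0],
    [-114, 58, 0],
    [-144, 73, 0],
    [-174, 89, 0],
    [-204, 104, 0],
    [-234, 119, 0],
    [-259, 132, 0],
    [-274, 140, 0],
  ],
  dr=[
    [0, 0, -0.06],
    [0, 0, -0.17],
    [0, 0, -0.28],
    [0, 0, -0.39],
    [0, 0, -0.5],
    [0, 0, -0.61],
    [0, 0, -0.72],
    [0, 0, -0.83],
    [0, 0, -0.93],
    [0, 0, -0.976],
  ],
)

```text
time: 12.07
position: [0.3962, -0.2178, 0.17]
tool_rot: [-1.835, -2.547, 0.002]
ft_force: [0.8, 0.3, 0.6]
grip_width: 0.178
grip_force: 30.0
```

>>> send_rows(
  xyz=[
    [0, 0, 0],
    [0, 0, 10],
    [0, 0, 25],
    [0, 0, 40],
    [0, 0, 52],
    [0, 0, 62],
    [0, 0, 70],
    [0, 0, 73],
    [0, 0, 73],
    [0, 0, 73],
  ],
  dr=[
    [0, 0, 0],
    [0, 0, 0],
    [0, 0, 0],
    [0, 0, 0],
    [0, 0, 0],
    [0, 0, 0],
    [0, 0, 0],
    [0, 0, 0],
    [0, 0, 0],
    [0, 0, 0],
  ],
)

```text
time: 12.9
position: [0.3988, -0.2144, 0.0987]
tool_rot: [1.837, 2.548, 0.0]
ft_force: [0.8, 0.3, -0.1]
grip_width: 0.179
grip_force: 30.0
```

```bash
python3 - <<'E'
from h import *
plan([((.399,-.2146,.1),18.4)]); s=get_state(); print(s["grip_width"]*87,s["joint_positions"])
E
```

```text
xyz [-0.3  0.1 -1.3] dr [0. 0. 0.]
15.548901554108188 [ 0.96693965  0.05223674 -0.53999296  2.07116819  0.03134471  1.02550607
  0.73255183]
```

>>> send_rows(
  xyz=[
    [0, 0, 0],
    [0, 0, 0],
    [0, 0, 0],
    [0, 0, 0],
    [0, 0, -15],
    [0, 0, -40],
    [0, 0, -65],
    [0, 0, -80],
    [0, 0, -80],
    [0, 0, -80],
  ],
  dr=[
    [0, 0, 0],
    [0, 0, 0],
    [0, 0, 0],
    [0, 0, 0],
    [0, 0, 0],
    [0, 0, 0],
    [0, 0, 0],
    [0, 0, 0],
    [0, 0, 0],
    [0, 0, 0],
  ],
  jaw=32,
)

```text
time: 13.73
position: [0.399, -0.2149, 0.1793]
tool_rot: [1.837, 2.546, -0.001]
ft_force: [-0.7, -0.0, 0.4]
grip_width: 0.368
grip_force: 0.0
```

```bash
python3 - <<'E'
from h import *
plan([((.5584,.1639,.18),-15.66),((.5584,.1639,.135),-15.66),((.5584,.1639,.086),-15.66)])
b=grab("scene"); show(b,345,145,100,85,4,"c4")
E
```

```text
xyz [309.2 270.7  -1. ] dr [0.002 0.002 0.594]
xyz [ 0.  0. 45.] dr [0. 0. 0.]
xyz [ 0.  0. 49.] dr [0. 0. 0.]
```

View pics/c4.png

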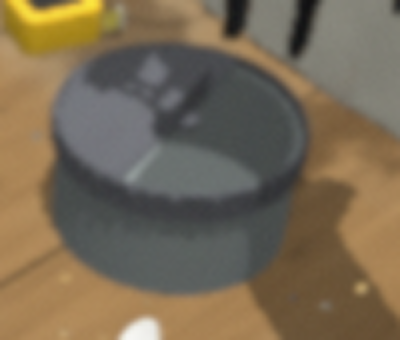

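The pot's open half shows and no peg lies on the rim. The floor itself is hidden here, so I'll check it from the top later. On to the pad.

>>> send_rows(
  xyz=[
    [20, 17, -5],
    [46, 40, -10],
    [74, 65, -10],
    [102, 90, -10],
    [130, 114, -10],
    [158, 139, -10],
    [186, 163, -10],
    [212, 186, -10],
    [238, 208, -10],
    [260, 228, -10],
  ],
  dr=[
    [0, 0, 0.05],
    [0, 0, 0.11],
    [0, 0, 0.17],
    [0, 0, 0.23],
    [0, 0, 0.29],
    [0, 0, 0.35],
    [0, 0, 0.41],
    [0, 0, 0.47],
    [0, 0, 0.53],
    [0, 0, 0.594],
  ],
  jaw=0,
)

```text
time: 14.62
position: [0.5323, 0.1065, 0.1871]
tool_rot: [-2.503, -1.895, 0.002]
ft_force: [0.3, -0.2, 0.3]
grip_width: 0.004
grip_force: 0.0
```

```bash
python3 - <<'E'
from h import *
plan([((.5584,.1639,.135),-15.66),((.5584,.1639,.086),-15.66)])
t=grab("top","t5"); show(t,345,170,100,90,4,"c5")
E
```

```text
xyz [62.3  9.7 52.1] dr [-0.002 -0.    -0.001]
xyz [ 0.  0. 49.] dr [0. 0. 0.]
```

View pics/c5.png

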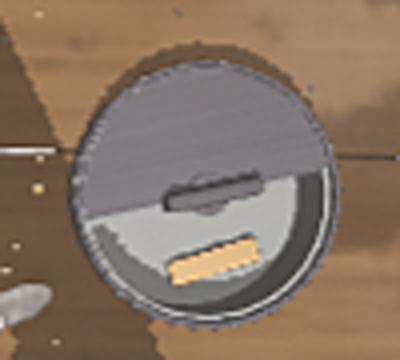

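The top view shows the peg on the floor of the pot at about (398,235). Now I press the pad.

>>> send_rows(
  xyz=[
    [15, 3, 0],
    [35, 6, 0],
    [52, 9, 0],
    [62, 10, 5],
    [62, 10, 15],
    [62, 10, 28],
    [62, 10, 38],
    [62, 10, 46],
    [62, 10, 50],
    [62, 10, 52],
  ],
  dr=[
    [0, 0, 0],
    [0, 0, 0],
    [0, 0, 0],
    [0, 0, 0],
    [0, 0, 0],
    [0, 0, 0],
    [0, 0, 0],
    [0, 0, 0],
    [0, 0, 0],
    [0, 0, 0],
  ],
)

```text
time: 15.5
position: [0.5586, 0.16, 0.1353]
tool_rot: [-2.504, -1.897, 0.003]
ft_force: [-0.2, 0.2, 0.3]
grip_width: 0.005
grip_force: 0.0
```

>>> send_rows(
  xyz=[
    [0, 0, 4],
    [0, 0, 8],
    [0, 0, 12],
    [0, 0, 16],
    [0, 0, 20],
    [0, 0, 24],
    [0, 0, 28],
    [0, 0, 32],
    [0, 0, 36],
    [0, 0, 40],
  ],
  dr=[
    [0, 0, 0],
    [0, 0, 0],
    [0, 0, 0],
    [0, 0, 0],
    [0, 0, 0],
    [0, 0, 0],
    [0, 0, 0],
    [0, 0, 0],
    [0, 0, 0],
    [0, 0, 0],
  ],
)

```text
time: 16.33
position: [0.5595, 0.1598, 0.0965]
tool_rot: [2.503, 1.896, -0.001]
ft_force: [-0.3, -3.0, 5.5]
grip_width: 0.008
grip_force: 3.2
```

>>> send_rows(
  xyz=[
    [0, 0, 3],
    [0, 0, 6],
    [0, 0, 8],
    [0, 0, 10],
    [0, 0, 10],
    [0, 0, 10],
    [0, 0, 10],
    [0, 0, 10],
    [0, 0, 10],
    [0, 0, 10],
  ],
  dr=[
    [0, 0, 0],
    [0, 0, 0],
    [0, 0, 0],
    [0, 0, 0],
    [0, 0, 0],
    [0, 0, 0],
    [0, 0, 0],
    [0, 0, 0],
    [0, 0, 0],
    [0, 0, 0],
  ],
)

```text
time: 17.17
position: [0.56, 0.161, 0.09]
tool_rot: [2.501, 1.896, 0.0]
ft_force: [-7.5, -6.8, 25.0]
grip_width: 0.005
grip_force: 13.0
```

```bash
python3 - <<'E'
from h import *
t=grab("top"); b=grab("scene"); print(get_state()["position"],get_state()["ft_force"])
cv2.imwrite("pics/c6.png",np.hstack([cv2.resize(t[130:200,165:290],None,fx=3,fy=3),cv2.resize(b[185:275,155:290],None,fx=3,fy=3)[:210]])[:,:,::-1])
E
```

```text
[0.5599834  0.16096449 0.09003769] [-8.70417804 -6.7333876  25.33030319]
```

View pics/c6.png

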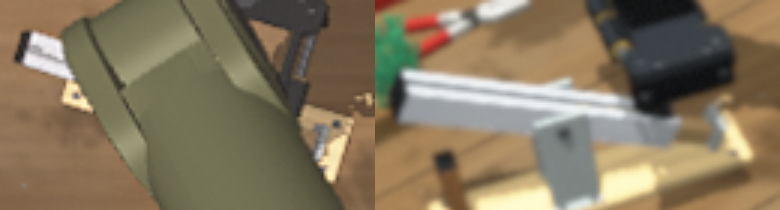

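The scene view shows the tube tipped and the front peg out against the stop. I'll let it swing back and measure the peg's exposed end.

>>> send_rows(
  xyz=[
    [0, 0, -5],
    [0, 0, -10],
    [0, 0, -16],
    [0, 0, -22],
    [0, 0, -28],
    [0, 0, -36],
    [0, 0, -46],
    [0, 0, -58],
    [0, 0, -72],
    [0, 0, -85],
  ],
  dr=[
    [0, 0, 0],
    [0, 0, 0],
    [0, 0, 0],
    [0, 0, 0],
    [0, 0, 0],
    [0, 0, 0],
    [0, 0, 0],
    [0, 0, 0],
    [0, 0, 0],
    [0, 0, 0],
  ],
)

```text
time: 18.1
position: [0.5594, 0.1614, 0.1733]
tool_rot: [2.503, 1.899, 0.001]
ft_force: [1.2, 0.7, 0.4]
grip_width: 0.002
grip_force: 0.0
```

>>> send_rows(
  xyz=[
    [-15, 0, 0],
    [-45, 0, 0],
    [-80, 0, 0],
    [-110, 0, 0],
    [-130, 0, 0],
    [-130, 0, 0],
    [-130, 0, 0],
    [-130, 0, 0],
    [-130, 0, 0],
    [-130, 0, 0],
  ],
  dr=[
    [0, 0, 0],
    [0, 0, 0],
    [0, 0, 0],
    [0, 0, 0],
    [0, 0, 0],
    [0, 0, 0],
    [0, 0, 0],
    [0, 0, 0],
    [0, 0, 0],
    [0, 0, 0],
  ],
  jaw=45,
)

```text
time: 18.93
position: [0.5243, 0.0376, 0.1718]
tool_rot: [-2.5, -1.902, -0.001]
ft_force: [-0.4, -0.3, 0.2]
grip_width: 0.514
grip_force: 0.0
```

```bash
python3 - <<'E'
from h import *
t=grab("top"); b=grab("scene"); print(get_state()["position"])
cv2.imwrite("pics/c7.png",np.vstack([cv2.resize(t[140:205,200:325],None,fx=5,fy=5)[:300],cv2.resize(b[190:250,200:325],None,fx=5,fy=5)[:300]])[:,:,::-1])
u=(0.27/1.0002,.9629)
plan([((.5465,.1215,.17),-15.66),((.5465,.1215,.0865),-15.66)])
E
```

```text
[0.52420528 0.03714956 0.1715913 ]
xyz [87.2 -1.1  1.6] dr [-0.    -0.     0.002]
xyz [ 0.   0.  83.5] dr [0. 0. 0.]
```

View pics/c7.png

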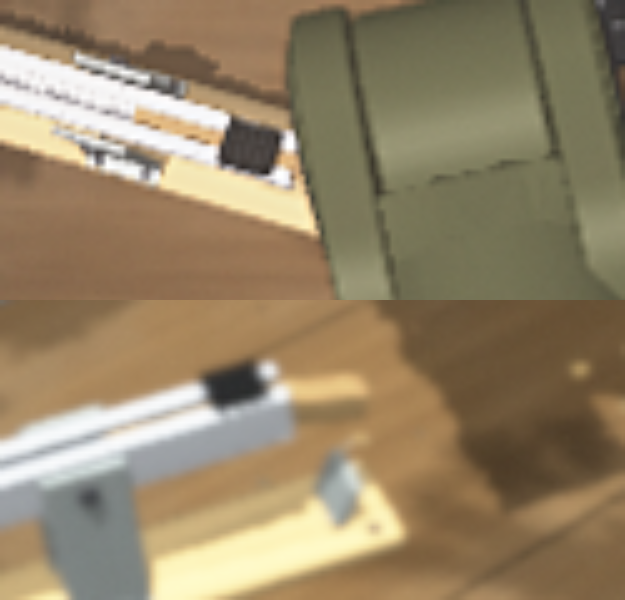

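The peg's end shows beyond the mouth, at about (258–273,208) in the scene view. I'll check that against the expected place.

```bash
python3 - <<'E'
from h import *
for z in(.090,.0955): print(proj("scene",(.5428,.108,z)))
for d in(-.008,.008): print(proj("scene",(.5428+d*.963,.108-d*.27,.0955)))
E
```

```text
[270.2463317  204.61052043]
[270.08278992 202.85342643]
[271.2768593  204.89172619]
[268.90184217 200.83690701]
```

>>> send_rows(
  xyz=[
    [10, 0, 0],
    [30, 0, 0],
    [50, 0, 0],
    [70, 0, 0],
    [82, -1, 0],
    [87, -1, 10],
    [87, -1, 20],
    [87, -1, 30],
    [87, -1, 40],
    [87, -1, 40],
  ],
  dr=[
    [0, 0, 0],
    [0, 0, 0],
    [0, 0, 0],
    [0, 0, 0],
    [0, 0, 0],
    [0, 0, 0],
    [0, 0, 0],
    [0, 0, 0],
    [0, 0, 0],
    [0, 0, 0],
  ],
)

```text
time: 19.87
position: [0.5448, 0.1181, 0.1283]
tool_rot: [-2.503, -1.895, 0.007]
ft_force: [-0.2, -1.5, -0.4]
grip_width: 0.517
grip_force: 0.0
```

```bash
python3 - <<'E'
from h import *
print(get_state()["position"]);plan([((.5465,.1215,.0865),-15.66)])
b=grab("scene"); show(b,220,180,80,60,5,"c8")
E
```

```text
[0.5448099  0.11813241 0.12834854]
xyz [ 3.8  0.9 41.8] dr [-0.004  0.003 -0.001]
```

View pics/c8.png

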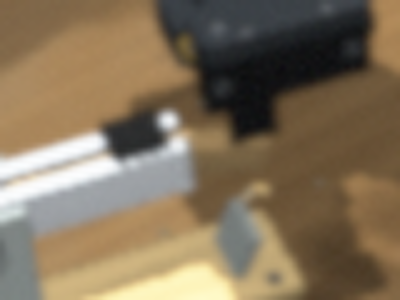

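The finger sits just over the peg's exposed end, clear of the mouth. Descend and grip.

>>> send_rows(
  xyz=[
    [1, 0, 5],
    [3, 1, 10],
    [4, 1, 16],
    [4, 1, 22],
    [4, 1, 28],
    [4, 1, 34],
    [4, 1, 38],
    [4, 1, 41],
    [4, 1, 41],
    [4, 1, 41],
  ],
  dr=[
    [0, 0, 0],
    [0, 0, 0],
    [0, 0, 0],
    [0, 0, 0],
    [0, 0, 0],
    [0, 0, 0],
    [0, 0, 0],
    [0, 0, 0],
    [0, 0, 0],
    [0, 0, 0],
  ],
)

```text
time: 20.75
position: [0.5486, 0.1236, 0.0904]
tool_rot: [-2.503, -1.898, 0.0]
ft_force: [0.6, 0.1, -0.0]
grip_width: 0.519
grip_force: 0.0
```

>>> send_rows(
  xyz=[
    [0, 0, 0],
    [0, 0, 0],
    [0, 0, 0],
    [0, 0, 0],
    [0, 0, 0],
    [0, 0, 0],
    [0, 0, 0],
    [0, 0, 0],
    [0, 0, 0],
    [0, 0, 0],
  ],
  dr=[
    [0, 0, 0],
    [0, 0, 0],
    [0, 0, 0],
    [0, 0, 0],
    [0, 0, 0],
    [0, 0, 0],
    [0, 0, 0],
    [0, 0, 0],
    [0, 0, 0],
    [0, 0, 0],
  ],
  jaw=0,
  grip_force=30,
)

```text
time: 21.58
position: [0.5487, 0.1235, 0.0906]
tool_rot: [2.503, 1.898, -0.0]
ft_force: [0.2, -0.2, 0.6]
grip_width: 0.181
grip_force: 30.0
```

>>> send_rows(
  xyz=[
    [-3, 0, 0],
    [-9, 0, 0],
    [-16, 0, 0],
    [-24, 0, 0],
    [-32, 0, 0],
    [-41, 0, 0],
    [-50, 0, 0],
    [-58, 0, 0],
    [-65, 0, 0],
    [-70, 0, -10],
  ],
  dr=[
    [0, 0, 0],
    [0, 0, 0],
    [0, 0, 0],
    [0, 0, 0],
    [0, 0, 0],
    [0, 0, 0],
    [0, 0, 0],
    [0, 0, 0],
    [0, 0, 0],
    [0, 0, 0],
  ],
)

```text
time: 22.42
position: [0.5281, 0.0546, 0.0992]
tool_rot: [-2.502, -1.896, 0.005]
ft_force: [-0.3, -1.2, 0.4]
grip_width: 0.182
grip_force: 30.0
```

```bash
python3 - <<'E'
from h import *
s=get_state();print(s["position"],s["grip_width"]*87,s["ft_force"])
plan([((.403,-.227,.17),18.4),((.403,-.227,.1),18.4)])
t=grab("top","t9"); b=grab("scene","s9")
E
```

```text
[0.52810173 0.05459416 0.09919347] 15.857495115260319 [-0.29250895 -1.18760197  0.44640417]
xyz [-305.   -44.5  -70.3] dr [-0.004  0.    -0.595]
xyz [ 0.  0. 70.] dr [0. 0. 0.]
```

>>> send_rows(
  xyz=[
    [-10, 0, -20],
    [-40, -5, -45],
    [-75, -10, -65],
    [-110, -16, -70],
    [-145, -21, -70],
    [-180, -26, -70],
    [-215, -31, -70],
    [-250, -36, -70],
    [-285, -42, -70],
    [-302, -44, -70],
  ],
  dr=[
    [0, 0, 0],
    [0, 0, -0.06],
    [0, 0, -0.13],
    [0, 0, -0.2],
    [0, 0, -0.27],
    [0, 0, -0.34],
    [0, 0, -0.41],
    [0, 0, -0.48],
    [0, 0, -0.55],
    [0, 0, -0.595],
  ],
)

```text
time: 23.35
position: [0.4039, -0.2268, 0.171]
tool_rot: [1.837, 2.547, -0.003]
ft_force: [0.3, 0.6, -0.3]
grip_width: 0.183
grip_force: 30.0
```

```bash
python3 - <<'E'
from h import *
s=get_state();print(s["position"],s["grip_width"]*87)
plan([((.403,-.227,.1),18.4)])
E
```

```text
[ 0.40394389 -0.22677701  0.17098091] 15.955731596715179
xyz [ 0.2 -0.9 71. ] dr [-0.001  0.002  0.   ]
```

>>> send_rows(
  xyz=[
    [0, 0, 5],
    [0, 0, 15],
    [0, 0, 28],
    [0, 0, 40],
    [0, 0, 52],
    [0, 0, 62],
    [0, 0, 69],
    [0, 0, 71],
    [0, 0, 71],
    [0, 0, 71],
  ],
  dr=[
    [0, 0, 0],
    [0, 0, 0],
    [0, 0, 0],
    [0, 0, 0],
    [0, 0, 0],
    [0, 0, 0],
    [0, 0, 0],
    [0, 0, 0],
    [0, 0, 0],
    [0, 0, 0],
  ],
)

```text
time: 24.18
position: [0.4065, -0.2226, 0.0998]
tool_rot: [1.836, 2.549, 0.0]
ft_force: [-0.4, 0.1, 0.2]
grip_width: 0.179
grip_force: 30.0
```

>>> send_rows(
  xyz=[
    [0, 0, 0],
    [0, 0, 0],
    [0, 0, 0],
    [0, 0, 0],
    [0, 0, 0],
    [0, 0, -15],
    [0, 0, -40],
    [0, 0, -65],
    [0, 0, -80],
    [0, 0, -80],
  ],
  dr=[
    [0, 0, 0],
    [0, 0, 0],
    [0, 0, 0],
    [0, 0, 0],
    [0, 0, 0],
    [0, 0, 0],
    [0, 0, 0],
    [0, 0, 0],
    [0, 0, 0],
    [0, 0, 0],
  ],
  jaw=32,
)

```text
time: 25.02
position: [0.408, -0.2239, 0.1831]
tool_rot: [1.833, 2.543, -0.001]
ft_force: [1.2, -0.8, 0.2]
grip_width: 0.372
grip_force: 0.0
```

```bash
python3 - <<'E'
from h import *
s=get_state();print(s["position"],s["grip_width"]*87)
plan([((.537,.09,.18),-15.66),((.5584,.1639,.18),-15.66),((.5584,.1639,.135),-15.66)])
E
```

```text
[ 0.40801932 -0.22390081  0.18306728] 32.346377396627176
xyz [257.  221.7   2.4] dr [0.005 0.004 0.595]
xyz [76.9  0.7  0. ] dr [0. 0. 0.]
xyz [ 0.  0. 45.] dr [0. 0. 0.]
```

>>> send_rows(
  xyz=[
    [15, 13, 0],
    [40, 35, 0],
    [70, 60, 0],
    [100, 86, 0],
    [130, 112, 0],
    [160, 138, 0],
    [190, 164, 0],
    [218, 188, 0],
    [243, 210, 0],
    [257, 222, 0],
  ],
  dr=[
    [0, 0, 0.05],
    [0, 0, 0.11],
    [0, 0, 0.17],
    [0, 0, 0.23],
    [0, 0, 0.29],
    [0, 0, 0.35],
    [0, 0, 0.41],
    [0, 0, 0.47],
    [0, 0, 0.53],
    [0, 0, 0.595],
  ],
  jaw=0,
)

```text
time: 25.85
position: [0.5355, 0.0959, 0.1789]
tool_rot: [-2.5, -1.899, -0.003]
ft_force: [0.5, 0.0, 1.0]
grip_width: 0.004
grip_force: 0.0
```

```bash
python3 - <<'E'
from h import *
s=get_state();print(s["position"],s["grip_width"]*87)
plan([((.5584,.1639,.135),-15.66)])
t=grab("top","t10")
def oak(n,im,box):
    x,y,w,h=box; hsv=cv2.cvtColor(im[y:y+h,x:x+w],cv2.COLOR_RGB2HSV)
    m=((hsv[...,2]>165)&(hsv[...,1]>70)&(hsv[...,0]<30)).astype(np.uint8)
    k,l,st,c=cv2.connectedComponentsWithStats(m)
    print([(tuple(st[i][:2]+[x,y]),tuple(st[i][2:]),np.round(c[i]+[x,y],1)) for i in range(1,k) if st[i][4]>8])
oak("top",t,(362,180,75,75))
show(t,345,170,100,90,4,"c10")
E
```

```text
[0.53547713 0.09590505 0.17892985] 0.3886188194088339
xyz [71.5  3.9 44.1] dr [-0.001 -0.003  0.002]
[((np.int64(396), np.int64(180)), (np.int32(13), np.int32(3), np.int32(13)), array([402. , 180.4])), ((np.int64(418), np.int64(180)), (np.int32(19), np.int32(3), np.int32(33)), array([427.4, 180.6])), ((np.int64(374), np.int64(223)), (np.int32(22), np.int32(10), np.int32(116)), array([384.2, 226.8])), ((np.int64(386), np.int64(230)), (np.int32(24), np.int32(11), np.int32(133)), array([397.6, 235.2]))]
```

Two peg blobs show in the pot, at (384,227) and (398,235). Pressing again.

>>> send_rows(
  xyz=[
    [15, 1, 0],
    [35, 2, 0],
    [55, 3, 0],
    [68, 4, 5],
    [71, 4, 15],
    [71, 4, 25],
    [71, 4, 34],
    [71, 4, 40],
    [71, 4, 43],
    [71, 4, 43],
  ],
  dr=[
    [0, 0, 0],
    [0, 0, 0],
    [0, 0, 0],
    [0, 0, 0],
    [0, 0, 0],
    [0, 0, 0],
    [0, 0, 0],
    [0, 0, 0],
    [0, 0, 0],
    [0, 0, 0],
  ],
)

```text
time: 26.73
position: [0.5577, 0.1572, 0.1354]
tool_rot: [-2.504, -1.897, 0.003]
ft_force: [0.4, -0.7, -0.2]
grip_width: 0.007
grip_force: 0.0
```

>>> send_rows(
  xyz=[
    [0, 0, 5],
    [0, 0, 10],
    [0, 0, 15],
    [0, 0, 20],
    [0, 0, 25],
    [0, 0, 30],
    [0, 0, 35],
    [0, 0, 40],
    [0, 0, 44],
    [0, 0, 47],
  ],
  dr=[
    [0, 0, 0],
    [0, 0, 0],
    [0, 0, 0],
    [0, 0, 0],
    [0, 0, 0],
    [0, 0, 0],
    [0, 0, 0],
    [0, 0, 0],
    [0, 0, 0],
    [0, 0, 0],
  ],
)

```text
time: 27.57
position: [0.5588, 0.1579, 0.0896]
tool_rot: [2.503, 1.897, 0.0]
ft_force: [-2.0, -4.9, 10.7]
grip_width: 0.005
grip_force: 6.3
```

>>> send_rows(
  xyz=[
    [0, 0, 1],
    [0, 0, 1],
    [0, 0, 1],
    [0, 0, 1],
    [0, 0, 1],
    [0, 0, 1],
    [0, 0, 1],
    [0, 0, 1],
    [0, 0, 1],
    [0, 0, 1],
  ],
  dr=[
    [0, 0, 0],
    [0, 0, 0],
    [0, 0, 0],
    [0, 0, 0],
    [0, 0, 0],
    [0, 0, 0],
    [0, 0, 0],
    [0, 0, 0],
    [0, 0, 0],
    [0, 0, 0],
  ],
)

```text
time: 28.4
position: [0.5589, 0.158, 0.0896]
tool_rot: [2.502, 1.897, 0.0]
ft_force: [-2.9, -5.0, 9.9]
grip_width: 0.001
grip_force: 5.5
```

>>> send_rows(
  xyz=[
    [0, 0, -5],
    [0, 0, -10],
    [0, 0, -16],
    [0, 0, -22],
    [0, 0, -28],
    [0, 0, -36],
    [0, 0, -46],
    [0, 0, -58],
    [0, 0, -72],
    [0, 0, -85],
  ],
  dr=[
    [0, 0, 0],
    [0, 0, 0],
    [0, 0, 0],
    [0, 0, 0],
    [0, 0, 0],
    [0, 0, 0],
    [0, 0, 0],
    [0, 0, 0],
    [0, 0, 0],
    [0, 0, 0],
  ],
)

```text
time: 29.23
position: [0.5584, 0.1588, 0.1753]
tool_rot: [2.503, 1.899, 0.001]
ft_force: [-0.0, 0.2, 0.6]
grip_width: 0.005
grip_force: 0.0
```

```bash
cat >> h.py <<'E'
def oak(im,box,v=150):
    x,y,w,h=box; hsv=cv2.cvtColor(im[y:y+h,x:x+w],cv2.COLOR_RGB2HSV)
    m=((hsv[...,2]>v)&(hsv[...,1]>70)&(hsv[...,0]<25)).astype(np.uint8)
    k,l,st,c=cv2.connectedComponentsWithStats(m)
    for i in range(1,k):
        if st[i][4]>8: print((st[i][:2]+[x,y]).tolist(),st[i][2:].tolist(),np.round(c[i]+[x,y],1))
E
python3 - <<'E'
from h import *
s=get_state();print(s["position"])
plan([((.5475,.1235,.17),-15.66),((.5475,.1235,.0895),-15.66)])
b=grab("scene","s11"); t=grab("top","t11"); oak(b,(255,195,25,22))
E
```

```text
[0.55841245 0.15881344 0.17531674]
xyz [-36.9  -1.    5.3] dr [ 0.001 -0.     0.001]
xyz [ 0.   0.  80.5] dr [0. 0. 0.]
[258, 205] [16, 5, 48] [267.  207.1]
```

The oak blob in the scene view, at x 258–273, shows the next peg's end exposed, just like the first. Same grasp.

>>> send_rows(
  xyz=[
    [-5, 0, 0],
    [-15, 0, 0],
    [-26, 0, 0],
    [-34, -1, 0],
    [-37, -1, 0],
    [-37, -1, 6],
    [-37, -1, 14],
    [-37, -1, 22],
    [-37, -1, 30],
    [-37, -1, 38],
  ],
  dr=[
    [0, 0, 0],
    [0, 0, 0],
    [0, 0, 0],
    [0, 0, 0],
    [0, 0, 0],
    [0, 0, 0],
    [0, 0, 0],
    [0, 0, 0],
    [0, 0, 0],
    [0, 0, 0],
  ],
  jaw=45,
)

```text
time: 30.17
position: [0.5469, 0.1237, 0.1342]
tool_rot: [-2.502, -1.899, 0.001]
ft_force: [-0.5, -0.1, 0.6]
grip_width: 0.513
grip_force: 0.0
```

```bash
python3 - <<'E'
from h import *
plan([((.5475,.1235,.0895),-15.66)])
E
```

```text
xyz [ 0.   0.7 44.7] dr [-0.001  0.     0.001]
```

>>> send_rows(
  xyz=[
    [0, 0, 5],
    [0, 1, 12],
    [0, 1, 19],
    [0, 1, 26],
    [0, 1, 32],
    [0, 1, 38],
    [0, 1, 42],
    [0, 1, 44],
    [0, 1, 44],
    [0, 1, 44],
  ],
  dr=[
    [0, 0, 0],
    [0, 0, 0],
    [0, 0, 0],
    [0, 0, 0],
    [0, 0, 0],
    [0, 0, 0],
    [0, 0, 0],
    [0, 0, 0],
    [0, 0, 0],
    [0, 0, 0],
  ],
)

```text
time: 31.0
position: [0.5484, 0.123, 0.0916]
tool_rot: [2.503, 1.898, 0.0]
ft_force: [0.0, -0.4, 0.4]
grip_width: 0.518
grip_force: 0.0
```

>>> send_rows(
  xyz=[
    [0, 0, 0],
    [0, 0, 0],
    [0, 0, 0],
    [0, 0, 0],
    [0, 0, 0],
    [0, 0, 0],
    [0, 0, 0],
    [0, 0, 0],
    [0, 0, 0],
    [0, 0, 0],
  ],
  dr=[
    [0, 0, 0],
    [0, 0, 0],
    [0, 0, 0],
    [0, 0, 0],
    [0, 0, 0],
    [0, 0, 0],
    [0, 0, 0],
    [0, 0, 0],
    [0, 0, 0],
    [0, 0, 0],
  ],
  jaw=0,
  grip_force=30,
)

```text
time: 31.83
position: [0.5483, 0.1229, 0.0915]
tool_rot: [2.503, 1.898, -0.0]
ft_force: [0.1, 0.6, -0.3]
grip_width: 0.179
grip_force: 30.0
```

>>> send_rows(
  xyz=[
    [-3, 0, 0],
    [-9, 0, 0],
    [-16, 0, 0],
    [-24, 0, 0],
    [-32, 0, 0],
    [-41, 0, 0],
    [-50, 0, 0],
    [-58, 0, 0],
    [-65, 0, 0],
    [-70, 0, -5],
  ],
  dr=[
    [0, 0, 0],
    [0, 0, 0],
    [0, 0, 0],
    [0, 0, 0],
    [0, 0, 0],
    [0, 0, 0],
    [0, 0, 0],
    [0, 0, 0],
    [0, 0, 0],
    [0, 0, 0],
  ],
)

```text
time: 32.67
position: [0.5284, 0.0541, 0.0959]
tool_rot: [-2.503, -1.897, 0.003]
ft_force: [-0.7, -0.7, 0.4]
grip_width: 0.176
grip_force: 30.0
```

```bash
python3 - <<'E'
from h import *
s=get_state();print(s["position"],s["grip_width"]*87,s["ft_force"])
plan([((.403,-.227,.17),18.4),((.403,-.227,.1),18.4)])
E
```

```text
[0.52844283 0.05405872 0.09587207] 15.336284811059604 [-0.66359829 -0.65634339  0.42358429]
xyz [-304.6  -44.8  -73.8] dr [-0.002  0.    -0.595]
xyz [ 0.  0. 70.] dr [0. 0. 0.]
```

>>> send_rows(
  xyz=[
    [-10, 0, -20],
    [-40, -5, -45],
    [-75, -10, -65],
    [-110, -16, -73],
    [-145, -21, -73],
    [-180, -26, -73],
    [-215, -31, -73],
    [-250, -37, -73],
    [-285, -43, -73],
    [-306, -47, -73],
  ],
  dr=[
    [0, 0, 0],
    [0, 0, -0.06],
    [0, 0, -0.13],
    [0, 0, -0.2],
    [0, 0, -0.27],
    [0, 0, -0.34],
    [0, 0, -0.41],
    [0, 0, -0.48],
    [0, 0, -0.55],
    [0, 0, -0.595],
  ],
)

```text
time: 33.5
position: [0.3995, -0.2302, 0.17]
tool_rot: [1.836, 2.548, -0.003]
ft_force: [0.2, -0.4, -0.7]
grip_width: 0.181
grip_force: 30.0
```

>>> send_rows(
  xyz=[
    [0, 0, 5],
    [0, 0, 15],
    [0, 0, 28],
    [0, 0, 40],
    [0, 0, 52],
    [0, 0, 62],
    [0, 0, 69],
    [0, 0, 71],
    [0, 0, 71],
    [0, 0, 71],
  ],
  dr=[
    [0, 0, 0],
    [0, 0, 0],
    [0, 0, 0],
    [0, 0, 0],
    [0, 0, 0],
    [0, 0, 0],
    [0, 0, 0],
    [0, 0, 0],
    [0, 0, 0],
    [0, 0, 0],
  ],
)

```text
time: 34.33
position: [0.4021, -0.2263, 0.0989]
tool_rot: [1.836, 2.549, 0.0]
ft_force: [0.0, 0.0, -0.3]
grip_width: 0.18
grip_force: 30.0
```

>>> send_rows(
  xyz=[
    [0, 0, 0],
    [0, 0, 0],
    [0, 0, 0],
    [0, 0, 0],
    [0, 0, 0],
    [0, 0, -15],
    [0, 0, -40],
    [0, 0, -65],
    [0, 0, -80],
    [0, 0, -80],
  ],
  dr=[
    [0, 0, 0],
    [0, 0, 0],
    [0, 0, 0],
    [0, 0, 0],
    [0, 0, 0],
    [0, 0, 0],
    [0, 0, 0],
    [0, 0, 0],
    [0, 0, 0],
    [0, 0, 0],
  ],
  jaw=32,
)

```text
time: 35.17
position: [0.4037, -0.2276, 0.182]
tool_rot: [1.833, 2.544, -0.001]
ft_force: [0.5, -0.5, -0.3]
grip_width: 0.366
grip_force: 0.0
```

```bash
python3 - <<'E'
from h import *
s=get_state();print(s["position"],s["grip_width"]*87)
plan([((.537,.09,.18),-15.66)])
E
```

```text
[ 0.40365255 -0.22760665  0.18201703] 31.84565007777768
xyz [259.1 227.    1.2] dr [0.005 0.005 0.595]
```

>>> send_rows(
  xyz=[
    [15, 13, 0],
    [40, 35, 0],
    [70, 60, 0],
    [100, 86, 0],
    [130, 112, 0],
    [160, 139, 0],
    [190, 166, 0],
    [219, 191, 0],
    [245, 214, 0],
    [261, 228, 0],
  ],
  dr=[
    [0, 0, 0.05],
    [0, 0, 0.11],
    [0, 0, 0.17],
    [0, 0, 0.23],
    [0, 0, 0.29],
    [0, 0, 0.35],
    [0, 0, 0.41],
    [0, 0, 0.47],
    [0, 0, 0.53],
    [0, 0, 0.595],
  ],
  jaw=0,
)

```text
time: 36.0
position: [0.5355, 0.0976, 0.1778]
tool_rot: [-2.5, -1.898, -0.002]
ft_force: [-0.7, -0.9, 0.9]
grip_width: 0.005
grip_force: 0.0
```

```bash
python3 - <<'E'
from h import *
s=get_state();print(s["position"])
plan([((.5584,.1639,.135),-15.66)])
t=grab("top","t12"); print("pot"); oak(t,(362,184,75,70))
for f in("top0","t5","t10","t12"):
    im=cv2.imread(f"pics/{f}.png")[:,:,::-1]; print(f,"slot")
    c=[proj("top",(.5795+a*.27,.239+a*.963,.0955)).round().astype(int) for a in np.arange(-.05,.115,.01)]
    print([int(np.ptp(im[y-1:y+2,x-1:x+2].reshape(-1,3).mean(0))) for x,y in c])
E
```

```text
[0.53553293 0.09762715 0.1778165 ]
xyz [69.9  4.2 43. ] dr [-0.001 -0.003  0.001]
pot
[362, 184] [18, 19, 148] [367.4 189.9]
[411, 184] [26, 14, 242] [426.4 189.1]
[374, 222] [22, 11, 118] [384.1 226.8]
[386, 230] [25, 14, 151] [398.1 236.4]
[393, 233] [44, 21, 387] [424.2 246.1]
top0 slot
[81, 90, 92, 87, 45, 92, 84, 85, 87, 89, 88, 3, 4, 4, 3, 4, 4]
t5 slot
[32, 34, 34, 35, 34, 24, 33, 33, 33, 80, 88, 2, 3, 4, 2, 3, 4]
t10 slot
[33, 32, 23, 33, 33, 33, 15, 3, 3, 3, 3, 3, 3, 4, 2, 3, 3]
t12 slot
[33, 35, 21, 32, 32, 32, 28, 2, 3, 3, 3, 4, 4, 4, 2, 3, 4]
```

>>> send_rows(
  xyz=[
    [15, 1, 0],
    [35, 2, 0],
    [55, 3, 0],
    [68, 4, 5],
    [72, 4, 15],
    [72, 4, 25],
    [72, 4, 34],
    [72, 4, 40],
    [72, 4, 43],
    [72, 4, 43],
  ],
  dr=[
    [0, 0, 0],
    [0, 0, 0],
    [0, 0, 0],
    [0, 0, 0],
    [0, 0, 0],
    [0, 0, 0],
    [0, 0, 0],
    [0, 0, 0],
    [0, 0, 0],
    [0, 0, 0],
  ],
)

```text
time: 36.88
position: [0.558, 0.1601, 0.1344]
tool_rot: [-2.504, -1.897, 0.003]
ft_force: [0.1, 0.3, -0.8]
grip_width: 0.004
grip_force: 0.0
```

>>> send_rows(
  xyz=[
    [0, 0, 5],
    [0, 0, 10],
    [0, 0, 15],
    [0, 0, 20],
    [0, 0, 25],
    [0, 0, 30],
    [0, 0, 35],
    [0, 0, 40],
    [0, 0, 44],
    [0, 0, 47],
  ],
  dr=[
    [0, 0, 0],
    [0, 0, 0],
    [0, 0, 0],
    [0, 0, 0],
    [0, 0, 0],
    [0, 0, 0],
    [0, 0, 0],
    [0, 0, 0],
    [0, 0, 0],
    [0, 0, 0],
  ],
)

```text
time: 37.72
position: [0.5592, 0.1604, 0.0897]
tool_rot: [2.502, 1.896, -0.001]
ft_force: [-7.3, -6.1, 25.9]
grip_width: 0.004
grip_force: 12.8
```

>>> send_rows(
  xyz=[
    [0, 0, 1],
    [0, 0, 1],
    [0, 0, 1],
    [0, 0, 1],
    [0, 0, 1],
    [0, 0, 1],
    [0, 0, 1],
    [0, 0, 1],
    [0, 0, 1],
    [0, 0, 1],
  ],
  dr=[
    [0, 0, 0],
    [0, 0, 0],
    [0, 0, 0],
    [0, 0, 0],
    [0, 0, 0],
    [0, 0, 0],
    [0, 0, 0],
    [0, 0, 0],
    [0, 0, 0],
    [0, 0, 0],
  ],
)

```text
time: 38.55
position: [0.5592, 0.1604, 0.0901]
tool_rot: [2.501, 1.895, -0.002]
ft_force: [-6.3, -5.0, 19.3]
grip_width: 0.009
grip_force: 10.1
```

>>> send_rows(
  xyz=[
    [0, 0, -5],
    [0, 0, -10],
    [0, 0, -16],
    [0, 0, -22],
    [0, 0, -28],
    [0, 0, -36],
    [0, 0, -46],
    [0, 0, -58],
    [0, 0, -72],
    [0, 0, -85],
  ],
  dr=[
    [0, 0, 0],
    [0, 0, 0],
    [0, 0, 0],
    [0, 0, 0],
    [0, 0, 0],
    [0, 0, 0],
    [0, 0, 0],
    [0, 0, 0],
    [0, 0, 0],
    [0, 0, 0],
  ],
)

```text
time: 39.38
position: [0.5587, 0.1619, 0.1743]
tool_rot: [2.503, 1.899, 0.001]
ft_force: [0.3, 0.7, 1.0]
grip_width: 0.009
grip_force: 0.0
```

```bash
python3 - <<'E'
from h import *
s=get_state();print(s["position"])
plan([((.5475,.1235,.17),-15.66)])
b=grab("scene","s13"); t=grab("top","t13"); oak(b,(255,195,25,22))
print("pot");oak(t,(362,184,75,70))
E
```

```text
[0.5587043  0.16185382 0.17425199]
xyz [-40.   -0.5   4.2] dr [ 0.001 -0.     0.001]
pot
[362, 184] [18, 20, 176] [367.2 190.5]
[411, 184] [26, 14, 247] [426.5 189.3]
[374, 222] [22, 11, 114] [384.1 226.9]
[386, 230] [25, 14, 151] [398.1 236.4]
[407, 233] [30, 21, 378] [425.9 245.3]
```

No oak at the mouth this time. I'll move towards the cap so the tube's slot comes into view.

```bash
python3 - <<'E'
from h import *
plan([((.4445,-.1995,.2),13.0)])
E
```

```text
xyz [-379.6  -13.7  -25.2] dr [ 0.005 -0.001 -0.5  ]
```

>>> send_rows(
  xyz=[
    [-10, 0, -10],
    [-40, -1, -20],
    [-80, -2, -25],
    [-119, -4, -25],
    [-158, -6, -25],
    [-197, -7, -25],
    [-236, -8, -25],
    [-275, -10, -25],
    [-314, -11, -25],
    [-350, -12, -25],
  ],
  dr=[
    [0, 0, 0],
    [0, 0, -0.05],
    [0, 0, -0.11],
    [0, 0, -0.17],
    [0, 0, -0.23],
    [0, 0, -0.29],
    [0, 0, -0.35],
    [0, 0, -0.41],
    [0, 0, -0.47],
    [0, 0, -0.5],
  ],
  jaw=45,
)

```text
time: 40.32
position: [0.4513, -0.1747, 0.1976]
tool_rot: [1.953, 2.46, -0.002]
ft_force: [0.3, 0.0, 0.3]
grip_width: 0.514
grip_force: 0.0
```

```bash
python3 - <<'E'
from h import *
plan([((.4445,-.1995,.16),13.0)])
t=grab("top","t14"); b=grab("scene","s14"); o=cv2.imread("pics/t13.png")[:,:,::-1]
a=np.hstack([cv2.resize(t[130:200,165:290],None,fx=3.2,fy=3.2),cv2.resize(o[170:260,345:445],(249,224))])
c=cv2.resize(b[190:250,155:325],None,fx=3.8,fy=3.8); c=np.pad(c,((0,0),(0,a.shape[1]-c.shape[1]),(0,0)))
cv2.imwrite("pics/c14.png",np.vstack([a,c])[:,:,::-1])
E
```

```text
xyz [-22.6 -12.2  37.7] dr [-0.001  0.002  0.002]
```

View pics/c14.png

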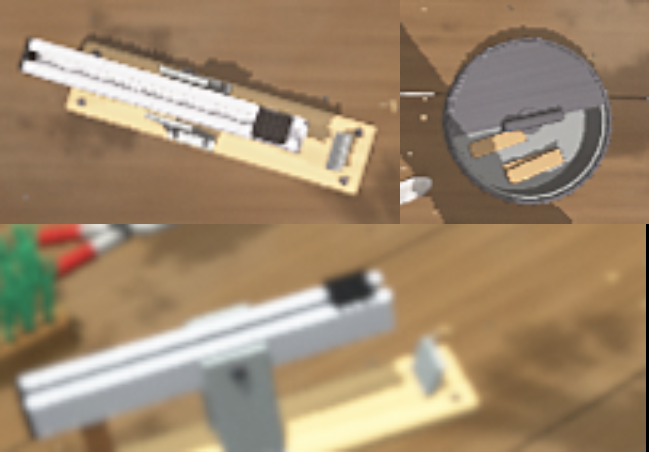

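The tube is empty and level. The pot shows one peg by itself and a stacked pair, so all three pegs are in. Now to shut the cap.

>>> send_rows(
  xyz=[
    [-6, -3, 5],
    [-14, -8, 15],
    [-22, -12, 25],
    [-24, -13, 35],
    [-24, -13, 38],
    [-24, -13, 38],
    [-24, -13, 38],
    [-24, -13, 38],
    [-24, -13, 38],
    [-24, -13, 38],
  ],
  dr=[
    [0, 0, 0],
    [0, 0, 0],
    [0, 0, 0],
    [0, 0, 0],
    [0, 0, 0],
    [0, 0, 0],
    [0, 0, 0],
    [0, 0, 0],
    [0, 0, 0],
    [0, 0, 0],
  ],
)

```text
time: 41.25
position: [0.4458, -0.1984, 0.16]
tool_rot: [1.954, 2.459, -0.0]
ft_force: [-0.6, 0.0, 1.0]
grip_width: 0.52
grip_force: 0.0
```

```bash
python3 - <<'E'
from h import *
plan([((.4445,-.1995,.107),13.0)]); print(get_state()["position"])
E
```

```text
xyz [-0.7 -1.5 53. ] dr [0.    0.001 0.001]
[ 0.44577193 -0.19844757  0.15999037]
```

>>> send_rows(
  xyz=[
    [0, -1, 8],
    [-1, -2, 18],
    [-1, -2, 28],
    [-1, -2, 36],
    [-1, -2, 43],
    [-1, -2, 49],
    [-1, -2, 53],
    [-1, -2, 53],
    [-1, -2, 53],
    [-1, -2, 53],
  ],
  dr=[
    [0, 0, 0],
    [0, 0, 0],
    [0, 0, 0],
    [0, 0, 0],
    [0, 0, 0],
    [0, 0, 0],
    [0, 0, 0],
    [0, 0, 0],
    [0, 0, 0],
    [0, 0, 0],
  ],
)

```text
time: 42.08
position: [0.444, -0.2001, 0.1069]
tool_rot: [1.955, 2.458, 0.0]
ft_force: [0.4, -0.1, 0.7]
grip_width: 0.515
grip_force: 0.0
```

>>> send_rows(
  xyz=[
    [0, 0, 0],
    [0, 0, 0],
    [0, 0, 0],
    [0, 0, 0],
    [0, 0, 0],
    [0, 0, 0],
    [0, 0, 0],
    [0, 0, 0],
    [0, 0, 0],
    [0, 0, 0],
  ],
  dr=[
    [0, 0, 0],
    [0, 0, 0],
    [0, 0, 0],
    [0, 0, 0],
    [0, 0, 0],
    [0, 0, 0],
    [0, 0, 0],
    [0, 0, 0],
    [0, 0, 0],
    [0, 0, 0],
  ],
  jaw=0,
  grip_force=40,
)

```text
time: 42.92
position: [0.4448, -0.1998, 0.1067]
tool_rot: [1.954, 2.458, 0.003]
ft_force: [4.8, 0.3, -3.9]
grip_width: 0.122
grip_force: 40.0
```

>>> send_rows(
  xyz=[
    [0, 0, 0],
    [0, 0, 0],
    [0, 0, 0],
    [0, 0, 0],
    [0, 0, 0],
    [0, 0, 0],
    [0, 0, 0],
    [0, 0, 0],
    [0, 0, 0],
    [0, 0, 0],
  ],
  dr=[
    [0, 0, 0.05],
    [0, 0, 0.15],
    [0, 0, 0.25],
    [0, 0, 0.35],
    [0, 0, 0.45],
    [0, 0, 0.55],
    [0, 0, 0.65],
    [0, 0, 0.75],
    [0, 0, 0.85],
    [0, 0, 0.95],
  ],
)

```text
time: 43.75
position: [0.4448, -0.1998, 0.1067]
tool_rot: [2.865, 1.286, 0.003]
ft_force: [5.8, 0.3, -3.5]
grip_width: 0.129
grip_force: 40.0
```

>>> send_rows(
  xyz=[
    [0, 0, 0],
    [0, 0, 0],
    [0, 0, 0],
    [0, 0, 0],
    [0, 0, 0],
    [0, 0, 0],
    [0, 0, 0],
    [0, 0, 0],
    [0, 0, 0],
    [0, 0, 0],
  ],
  dr=[
    [0, 0, 0.1],
    [0, 0, 0.2],
    [0, 0, 0.3],
    [0, 0, 0.4],
    [0, 0, 0.5],
    [0, 0, 0.6],
    [0, 0, 0.7],
    [0, 0, 0.8],
    [0, 0, 0.9],
    [0, 0, 1.0],
  ],
)

```text
time: 44.58
position: [0.4448, -0.1998, 0.1067]
tool_rot: [-3.132, 0.245, -0.004]
ft_force: [5.2, -0.4, -3.8]
grip_width: 0.126
grip_force: 40.0
```

>>> send_rows(
  xyz=[
    [0, 0, 0],
    [0, 0, 0],
    [0, 0, 0],
    [0, 0, 0],
    [0, 0, 0],
    [0, 0, 0],
    [0, 0, 0],
    [0, 0, 0],
    [0, 0, 0],
    [0, 0, 0],
  ],
  dr=[
    [0, 0, 0.12],
    [0, 0, 0.24],
    [0, 0, 0.36],
    [0, 0, 0.48],
    [0, 0, 0.6],
    [0, 0, 0.72],
    [0, 0, 0.82],
    [0, 0, 0.92],
    [0, 0, 1.0],
    [0, 0, 1.05],
  ],
)

```text
time: 45.42
position: [0.4448, -0.1998, 0.1067]
tool_rot: [-2.587, 1.78, -0.003]
ft_force: [5.5, 0.9, -3.7]
grip_width: 0.123
grip_force: 40.0
```

```bash
python3 - <<'E'
from h import *
s=get_state();print(s["torque"],s["joint_positions"][-1]);p,r=tool();print(np.degrees(np.arctan2(*r.as_matrix()[[1,0],1])))
E
```

```text
[ 0.1319675  -1.01232565  0.11986254] -2.4775005267822015
-159.0485340406353
```

>>> send_rows(
  xyz=[
    [0, 0, 0],
    [0, 0, 0],
    [0, 0, 0],
    [0, 0, 0],
    [0, 0, 0],
    [0, 0, 0],
    [0, 0, 0],
    [0, 0, 0],
    [0, 0, 0],
    [0, 0, 0],
  ],
  dr=[
    [0, 0, 0.01],
    [0, 0, 0.02],
    [0, 0, 0.03],
    [0, 0, 0.04],
    [0, 0, 0.05],
    [0, 0, 0.05],
    [0, 0, 0.05],
    [0, 0, 0.05],
    [0, 0, 0.05],
    [0, 0, 0.05],
  ],
)

```text
time: 46.25
position: [0.4448, -0.1998, 0.1067]
tool_rot: [-2.545, 1.839, -0.003]
ft_force: [5.5, -0.1, -2.9]
grip_width: 0.125
grip_force: 40.0
```

```bash
python3 - <<'E'
from h import *
s=get_state();print(s["torque"],s["joint_positions"][-1]);p,r=tool();print(np.degrees(np.arctan2(*r.as_matrix()[[1,0],1])))
E
```

```text
[ 0.17656331 -1.02014833  0.053292  ] -2.5232781798094632
-161.70596379095602
```

>>> send_rows(
  xyz=[
    [0, 0, 0],
    [0, 0, 0],
    [0, 0, 0],
    [0, 0, 0],
    [0, 0, 0],
    [0, 0, 0],
    [0, 0, 0],
    [0, 0, 0],
    [0, 0, 0],
    [0, 0, 0],
  ],
  dr=[
    [0, 0, 0.01],
    [0, 0, 0.02],
    [0, 0, 0.03],
    [0, 0, 0.04],
    [0, 0, 0.05],
    [0, 0, 0.06],
    [0, 0, 0.07],
    [0, 0, 0.08],
    [0, 0, 0.08],
    [0, 0, 0.08],
  ],
)

```text
time: 47.08
position: [0.4448, -0.1998, 0.1067]
tool_rot: [-2.473, 1.937, -0.003]
ft_force: [4.9, 0.3, -3.4]
grip_width: 0.127
grip_force: 41.3
```

```bash
python3 - <<'E'
from h import *
s=get_state();print(s["torque"],s["joint_positions"][-1]);p,r=tool();print(np.degrees(np.arctan2(*r.as_matrix()[[1,0],1])))
E
```

```text
[ 0.0314523  -1.08365937  0.8265488 ] -2.6005307938631512
-166.14387719652044
```

The torque of 0.83 N m shows the cap is against its shut stop. Release and rise.

>>> send_rows(
  xyz=[
    [0, 0, 0],
    [0, 0, 0],
    [0, 0, 0],
    [0, 0, 0],
    [0, 0, -8],
    [0, 0, -25],
    [0, 0, -50],
    [0, 0, -80],
    [0, 0, -110],
    [0, 0, -130],
  ],
  dr=[
    [0, 0, 0],
    [0, 0, 0],
    [0, 0, 0],
    [0, 0, 0],
    [0, 0, 0],
    [0, 0, 0],
    [0, 0, 0],
    [0, 0, 0],
    [0, 0, 0],
    [0, 0, 0],
  ],
  jaw=45,
)

```text
time: 47.92
position: [0.4445, -0.2002, 0.24]
tool_rot: [-2.47, 1.941, -0.006]
ft_force: [0.5, -0.4, 0.1]
grip_width: 0.514
grip_force: 0.0
```

>>> send_rows(
  xyz=[
    [0, 0, -20],
    [0, 0, -60],
    [0, 0, -100],
    [0, 0, -130],
    [0, 0, -150],
    [0, 0, -150],
    [0, 0, -150],
    [0, 0, -150],
    [0, 0, -150],
    [0, 0, -150],
  ],
  dr=[
    [0, 0, 0],
    [0, 0, 0],
    [0, 0, 0],
    [0, 0, 0],
    [0, 0, 0],
    [0, 0, 0],
    [0, 0, 0],
    [0, 0, 0],
    [0, 0, 0],
    [0, 0, 0],
  ],
)

```text
time: 48.75
position: [0.4431, -0.1998, 0.3853]
tool_rot: [2.47, -1.941, -0.004]
ft_force: [-0.1, 0.6, -0.4]
grip_width: 0.52
grip_force: 0.0
```

```bash
python3 - <<'E'
from h import *
b=grab("scene","s15"); t=grab("top","t15")
# light (deck) vs dark (plate) boundary in the scene view, against s2/scene0, and loose oak
oak(b,(240,195,200,80)); print(get_state()["position"])
a=cv2.imread("pics/scene0.png",0).astype(int); n=cv2.cvtColor(b,cv2.COLOR_RGB2GRAY)
for y in(170,180,190): print(a[y,360:420:5].tolist(),n[y,360:420:5].tolist())
E
```

```text
[240, 195] [188, 80, 9501] [325.4 237.2]
[420, 195] [20, 26, 276] [432.9 203.8]
[ 0.44329738 -0.19990016  0.38560752]
[139, 176, 176, 177, 177, 168, 110, 118, 119, 120, 120, 118] [137, 177, 176, 177, 177, 142, 85, 68, 76, 75, 76, 76]
[83, 176, 177, 176, 176, 135, 112, 121, 118, 118, 119, 117] [85, 176, 177, 176, 177, 111, 119, 114, 75, 76, 74, 74]
[73, 59, 62, 118, 111, 117, 119, 117, 120, 117, 105, 66] [75, 59, 67, 116, 119, 120, 118, 119, 117, 79, 70, 57]
```

```bash
python3 -c "
from bench import *
print(close_job())"
```

```text
the job is handed in; nothing more can be done
None
```

I handed the job in with all three pegs (two from the feeder tube, one from the bench) in the pot, the cap turned clockwise to its stop, and the feed tube empty and level; the judge returned no result, and the pegs were last seen before the cap was shut.

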